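Close the glaze strainer: cap on, clamp ring round the flanges, lever latched

ROBOT

A 7-joint arm with a two-finger parallel gripper is mounted at the origin on the work surface. World frame = base frame: x ahead of the robot, y to its left, z up, the work surface at z = 0. Lengths are in m, angles in rad, forces in N, time in s.
With the tool pointing down it reaches from about 0.425 to 1.025 m from the base axis. Payload 3.6 kg.
Tool frame: the origin (TCP) lies at the very end of the fingers, on their centre line; the grasp point (between the pads) lies 19 mm behind it; z points along the fingers, y is the line along which they close (so a half turn about z gives the same grasp; the last joint's range is limited). The gripper opens to 85 mm and grips with 20 to 120 N. Pads are 22 mm wide; open, the fingers measure 114 mm over their backs; the gripper's body (76 mm by 85 mm) begins 54 mm behind the grasp point. The pads swing forward as they close: fully open they stand 13 mm farther back than shut.
Start: joints at [-1.264, 0.591, 0.048, 1.609, -0.033, 0.943, -0.034], TCP at [0.282, 0.668, 0.195] pointing down, gripper open.
Joint ranges: [-2.69, 2.69], [-0.47, 2.24], [-1.27, 1.36], [0.19, 2.51], [-1.53, 4.68], [0.08, 2.07], [-3.09, 3.09]. Speed limits (rad/s): [2.57, 2.57, 3.14, 3.14, 3.14, 3.14, 3.14].

INTERFACE

Orientations are given as [roll, pitch, yaw] about the fixed x, y, z axes, in that order (R = Rz(yaw) Ry(pitch) Rx(roll)).
In Python, from station import telemetry, cams, order gives the robot as it stands.
- The arm moves only by the shell command python3 -m jog 'ROWS' [FORCE]. ROWS is JSON, a list of rows, each an object with "travel": the shift along the world's x, y, z in m, a list of three; "delta_rot": the turn, a rotation vector about the world's x, y, z in rad, a list of three; "fingers": the opening, from 0 (shut) to 1 (fully open). A call has 1 to 5 rows; each row shifts and turns the commanded pose from where the row before left it; what a row does not reach is not made up. A row lasts 1/12 s, in which the tool goes at most 41.7 mm and 7.16 degrees, less where a joint would pass 70% of its speed; a pose out of reach is approached as far as the arm can. A call is refused whole if a number of a shift passes 0.0417 or a number of a turn 0.125, either way. A call with a gripper value outside its range is refused whole. The fingers move at their own pace and stop on an object; FORCE is the grip in N (left out, the last holds). Time passes only in rows, so rows that do not move let the fingers close. It gives the time, the measured TCP pose, the force, the opening and the grip force at its end, in the units of the state.
- telemetry.state(): the state, without advancing time (a new reading comes with each control period).
- cams.grab_frame(name): name is "scene" or "top" or "wrist"; returns the picture (420x560x3 uint8, red, green, blue); there is no depth.
- cams.camera_model(name): a dict with "fx", "fy", "cx", "cy" (pixels), "D" ([k1, k2, p1, p2, k3] as OpenCV has them; the pictures are not rectified), "rvec" (rotation vector, rad) and "tvec" (3), from world to camera coordinates, as OpenCV has them; the wrist camera has in their place "hand_eye" (4x4, takes a point from camera to tool coordinates, whose origin is the TCP and whose axes are the flange's). Camera axes: x right, y down, z forward; pixel columns grow to the right and rows downward; lengths in m; the calibration is good to about 2 mm. A picture is of the moment at which its call begins: read the wrist's pose just before it. camera_model takes no time and is no camera call.
- order.job_done(): hands the job in; it is judged then, once.
The state is a dict: "clock": time; "joints": joint angles; "joint_vel": joint speeds; "effort": joint torques, N m; "tcp_pos": TCP position; "ee_rot": TCP orientation; "force": force on the tool from outside, world axes, zero at the start; "torque": the same for the moment, N m; "finger_gap": finger opening in m; "grasp_force": force on a finger pad.
Only numpy, scipy, OpenCV 4.12 (cv2) and the standard library are available. Lean on these libraries where they do the work, as an engineer would, in place of code of your own. Each camera call takes 0.05 s, during which the arm holds its last target. There are 200 camera calls.

TASK

The glaze strainer has been washed and stands open: put its big flanged cap back flat on the gasket of the strainer's mouth, swing the hinged half of the clamp ring round both flanges until it is snug, then throw the latch lever over so that its hook draws in the pin of the swinging half and the lever stays shut past its dead point. Work by feel: never push on the swinging half or on the lever with more than about 20 N, and leave the other things on the bench where they are.

Things in the scene. Friction and masses are not known exactly. Their poses are not given: they have to be found in the camera images.
- strainer: Steel strainer bolted to the bench: upright 62 mm tube on a 150 mm square base plate 8 mm thick. Origin: centre of the plate's underside, on the tube's axis; z up. Its mouth is a 77 mm flange with a black gasket on top. A two-part clamp ring surrounds the mouth: the half on +y is fixed, the other swings; ears and latch are on the -x side. Pipe stubs below 80 mm leave at +x and +y, 98 mm long.
- mouth (a point): Centre of the gasket face, on the tube's axis, 118 mm above the bench (the worn gasket may be 0.15 mm lower or higher); axes as strainer. Heights below are from this face. The clamp ring round it reaches from -15 to +11 mm and to radius 49 mm.
- fixed_lip (a point): Inner edge of the fixed half's upper lip, middle of its arc, 35.5 mm from the axis towards +y, 8 to 11 mm up. The lip spans 40 to 140 degrees from +x towards +y, overhangs the flange of a seated cap by 3 mm and slopes 45 degrees underneath. A cap lowered on the axis lands on it: lower it about 8 mm off towards -y with the swinging half open; it then slides in under the lip towards +y.
- cap: The strainer's steel cap, lying flange down on the bench: flange 77.5 mm across, 4.5 mm thick at the rim, low dome, and a round knob 32 mm across from 26 to 46 mm above the flange's underside (neck 18 mm across below it). About 0.42 kg. Origin: centre of the flange's underside; z up through the knob. It is the larger of the two flanged caps.
- jaw_hinge (a point): Upright hinge axis of the swinging clamp half, at x +54, y 0 mm of the strainer; axes as strainer.
- jaw (a joint): Opening (rad) of the swinging half about jaw_hinge; grows as its free end leaves towards -y (counter-clockwise from above), up to 1.3. Stiff hinge, stays where left: 4 N at the ear, to 8 N while it pushes the cap in. It bites on the cap between about +0.01 and -0.01; press it home by feel with 12 to 16 N at the ear. Left above about +0.003 the hook runs against the pin, jams or knocks it open. Latched: near -0.04.
- jaw_ear (a point): Middle of the outer upright face of the swinging half's ear, where it is pushed shut. Ear 34 mm long, 12 mm thick, from -10 to +8 mm in height. In the strainer's frame at jaw = 0: x -64, y -17 mm, 1 mm below the gasket face, pushed to +y. Turns with the jaw; axes as the strainer's at jaw = 0.
- latch_pin (a point): Upright latch pin on the swinging half's ear, 8 mm across, its top 25 mm above the gasket face, this point 16 mm. In the strainer's frame at jaw = 0: x -68, y -11 mm.
- lever (a joint): Angle (rad) of the latch lever about latch_pivot: 0 latched (stop at -0.03), grows as it opens (clockwise from above), up to 1.6. It is latched by pushing the handle's outer side counter-clockwise. Its hook meets the pin at about 0.65, then draws it in with 3 to 14 N at the handle up to the dead point at 0.09, where it gives, snaps to its stop and stays. Stiff pivot, stays where left.
- lever_grip (a point): Middle line of the lever's handle, 91 mm from the pivot: straight bar 60 mm long (this point 5 mm beyond its middle), 13 mm thick, from 10 to 25 mm in height. In the strainer's frame at lever = 0: x -67.4, y -67, z 136 mm; the bar runs at -71 degrees from +x and is pushed at +19 degrees from +x. Turns with the lever; axes as the strainer's at lever = 0.
- latch_pivot (a point): Pivot axis of the lever on the fixed half's ear, at x -68, y +24 mm of the strainer, this point 16 mm above the gasket face, the pivot's head 26 mm.
- small_cap: Smaller blank steel cap of another line, flange 50 mm across, 32 mm high: not part of the job. Origin: centre of its underside.
- bowl: Small steel bowl, 110 mm across, 50 mm high; not part of the job.
- brush: Pastry brush, 210 mm, lying; not part of the job.
- scraper: Bench scraper, 110 mm wide, lying; not part of the job.
- oil: White bottle, 190 mm high, at the back; not part of the job.
- spare_gasket: Spare black flat ring, 76 mm across, 6 mm thick, lying on the bench; not part of the job.
- jug: Clear jug with handle, 100 mm across, 120 mm high, at the back; not part of the job.
Things that resemble listed ones, but are neither listed nor needed, are in the scene too. What is shaped like the cap but red is not meant.

How it is judged:
By the outcome, as a careful person would: the job done as asked, in the order asked, and still so for the second after the job is handed in, with the robot touching nothing.
It also fails if it takes over 72 s, if anything falls off the work surface, if the arm or the gripper's body presses on something with over 40 N, if the wrist force passes 120 N, or if a joint passes its speed limit or range.

## Working session

There is one attempt and no reset: what is moved stays moved. The work goes in short steps, Python scripts to look and compute and a shell command to move; the robot and the scene stay as the last step left them, time stands still between calls to the robot, and variables do not carry over. Pictures are saved under pics/ and viewed, at most 10 in all, crops included, and the job is handed in when it is done.

```bash
ls; mkdir -p pics
python3 - <<'E'
from station import telemetry, cams
import cv2,json
s=telemetry.state();print(s)
for n in("scene","top"):
    im=cams.grab_frame(n);cv2.imwrite(f"pics/{n}0.png",im[:,:,::-1]);print(n,cams.camera_model(n))
print(cams.camera_model("wrist"))
E
```

```text
pics
{'clock': 0.0, 'joints': array([-1.26448357,  0.59211003,  0.04827625,  1.60985812, -0.03327614,
        0.94270788, -0.03371405]), 'joint_vel': array([ 3.13034385e-04,  3.97311803e-04, -1.06076252e-03,  7.91846072e-04,
        6.79393664e-05, -7.62583804e-04, -1.40348068e-03]), 'effort': array([ 2.15205015e-03, -5.48688805e+01,  1.54669415e+00, -1.98122549e+01,
        9.26854351e-03,  8.63290712e-03, -1.60631615e-06]), 'tcp_pos': array([0.28183233, 0.66696911, 0.19423359]), 'ee_rot': array([-3.13931706e+00,  1.34077904e-04,  2.74187921e+00]), 'force': array([0.07538389, 0.09522457, 1.22375642]), 'torque': array([-0.00331891, -0.0208678 , -0.00354693]), 'grasp_force': 0.0, 'finger_gap': 0.08536614636368235}
scene {'fx': 541.6713026124391, 'fy': 541.6713026124391, 'cx': 278.9076664726883, 'cy': 219.6680510129923, 'D': array([-0.00417082,  0.        ,  0.        ,  0.        ,  0.        ]), 'rvec': array([ 2.13043857,  1.21564375, -0.49223127]), 'tvec': array([-0.27442068, -0.23888843,  1.70690387])}
top {'fx': 463.9113746024355, 'fy': 463.9113746024355, 'cx': 283.8954792353847, 'cy': 210.00215235704474, 'D': array([-0.02790903,  0.        ,  0.        ,  0.        ,  0.        ]), 'rvec': array([ 2.11874839, -2.16484067,  0.16459364]), 'tvec': array([0.02150491, 0.54960094, 1.15478048])}
{'fx': 365.7152187083852, 'fy': 365.7152187083852, 'cx': 282.2716007125463, 'cy': 209.28357619772206, 'D': array([-0.06974099,  0.        ,  0.        ,  0.        ,  0.        ]), 'hand_eye': array([[-2.19046138e-04, -9.55526588e-01, -2.94904886e-01,
         7.48976204e-02],
       [ 9.99999946e-01, -2.81037228e-04,  1.67825018e-04,
        -6.13098212e-04],
       [-2.43240519e-04, -2.94904833e-01,  9.55526598e-01,
        -1.78588177e-01],
       [ 0.00000000e+00,  0.00000000e+00,  0.00000000e+00,
         1.00000000e+00]])}
```

View pics/top0.png

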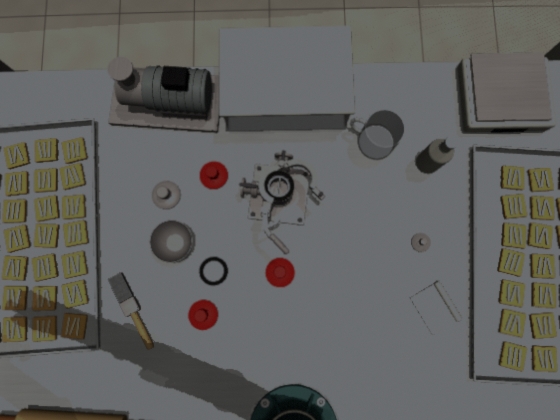

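View pics/scene0.png

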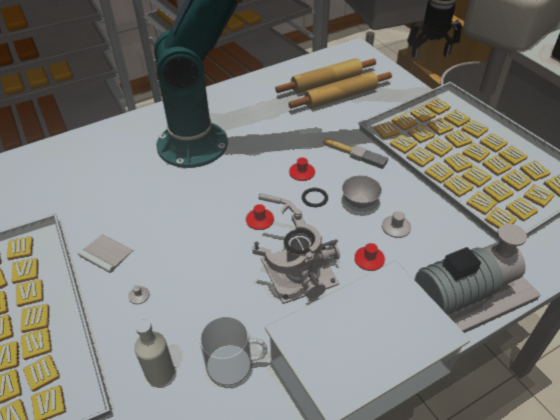

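Top view: the large grey cap is at about (166,194), the strainer's mouth at (279,187) and the small cap at (421,242). The red caps are decoys. I'll zoom in on the strainer.

```bash
cat > h.py <<'E'
import numpy as np,cv2
from station import telemetry,cams
from scipy.spatial.transform import Rotation as R
def extr(n,s=None):
    m=cams.camera_model(n);K=np.array([[m['fx'],0,m['cx']],[0,m['fy'],m['cy']],[0,0,1]])
    if 'rvec' in m: Rm=cv2.Rodrigues(m['rvec'])[0];t=np.array(m['tvec'])
    else:
        T=np.eye(4);T[:3,:3]=R.from_euler('xyz',s['ee_rot']).as_matrix();T[:3,3]=s['tcp_pos']
        T=np.linalg.inv(T@m['hand_eye']);Rm=T[:3,:3];t=T[:3,3]
    return K,np.array(m['D']),Rm,t
def unproj(e,uv,z):
    K,D,Rm,t=e
    p=cv2.undistortPoints(np.array(uv,float).reshape(-1,1,2),K,D).reshape(-1,2)
    d=np.c_[p,np.ones(len(p))]@Rm;c=-Rm.T@t
    return c+d*((np.asarray(z)-c[2])/d[:,2])[:,None]
def proj(e,P):
    K,D,Rm,t=e
    return cv2.projectPoints(np.array(P,float).reshape(-1,1,3),cv2.Rodrigues(Rm)[0],t,K,D)[0].reshape(-1,2)
E
python3 - <<'E'
from h import *
t=cv2.imread('pics/top0.png')[140:270,220:350];s=cv2.imread('pics/scene0.png')[175:305,230:360]
c=np.hstack([cv2.resize(x,None,fx=3,fy=3,interpolation=2) for x in(t,s)]);c=np.clip(c*1.5,0,255).astype('uint8')
cv2.imwrite('pics/z.png',c)
e=extr('top')
print(unproj(e,[[166,194],[279,187],[166,194]],[0.04,.118,.0]))
E
```

```text
[[0.59906937 0.31574256 0.04      ]
 [0.59511976 0.02051966 0.118     ]
 [0.60688803 0.32599493 0.        ]]
```

View pics/z.png

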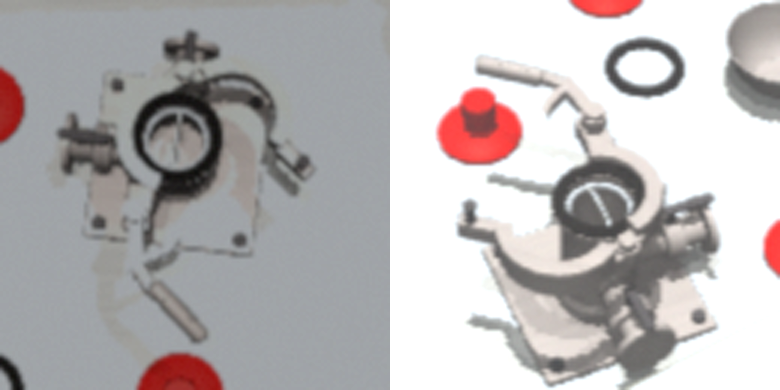

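The strainer is seen with its clamp half open to the right (-y). The lever handle lies at crop (150–205, 285–335), pointing towards the robot. Next I move over the cap.

```bash
python3 - <<'E'
from h import *
e=extr('top')
b=np.array([[117,85],[257,102],[240,240],[98,223]])/3+[220,140]
P=unproj(e,b,[.011]*4);print(P,P.mean(0))
for i in range(4):
    d=P[(i+1)%4]-P[i];print(np.linalg.norm(d),np.degrees(np.arctan2(d[1],d[0])))
E
R='{"travel":[0.0265,-0.0289,-0.003]}'
for i in 1 2; do python3 -m jog '[{"travel":[0.0265,-0.0289,-0.003]},{"travel":[0.0265,-0.0289,-0.003]},{"travel":[0.0265,-0.0289,-0.003]},{"travel":[0.0265,-0.0289,-0.003]},{"travel":[0.0265,-0.0289,-0.003]}]';done
python3 -m jog '[{"travel":[0.0265,-0.0289,-0.003]},{"travel":[0.0265,-0.0289,-0.003]},{"travel":[0,0,0]},{"travel":[0,0,0]}]'
python3 - <<'E'
from h import *
s=telemetry.state();im=cams.grab_frame('wrist');cv2.imwrite('pics/w1.png',im[:,:,::-1]);np.save('s1.npy',s,allow_pickle=True);print(s['tcp_pos'],s['ee_rot'],s['force'])
E
```

```text
[[ 0.66942643  0.07404948  0.011     ]
 [ 0.65111145 -0.05082548  0.011     ]
 [ 0.52713233 -0.03231054  0.011     ]
 [ 0.54494264  0.09243779  0.011     ]] [0.59815321 0.02083781 0.011     ]
0.12621092023022434 -98.34388570015297
0.12535400519994236 171.5062667942811
0.12601330593305526 81.87479166390384
0.125834589189034 -8.402763896021986
[0.28183843 0.66707978 0.19432729] [-3.13952026e+00  8.45215643e-05  2.74190473e+00] [-0.57544997  0.19835353 -0.98917455]$[0]: bad value
$[0]: bad value
$[0]: bad value
```

View pics/w1.png

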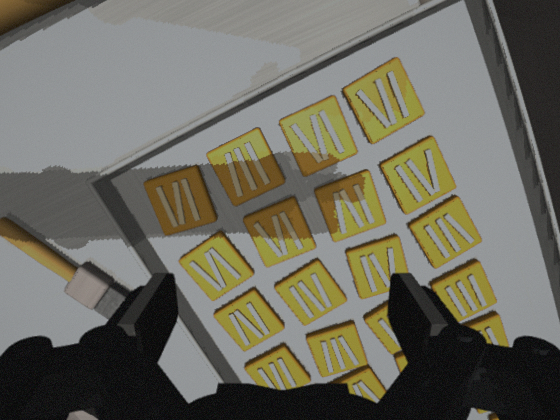

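The rows were refused, probably because they need every field. The picture shows only the tray and the brush. From the plate bolts, the strainer is at (0.598, 0.021) with yaw about -8.3°.

```bash
python3 -m jog '[{"travel":[0.0265,-0.0289,-0.003],"delta_rot":[0,0,0],"fingers":1},{"travel":[0.0265,-0.0289,-0.003],"delta_rot":[0,0,0],"fingers":1},{"travel":[0.0265,-0.0289,-0.003],"delta_rot":[0,0,0],"fingers":1},{"travel":[0.0265,-0.0289,-0.003],"delta_rot":[0,0,0],"fingers":1},{"travel":[0.0265,-0.0289,-0.003],"delta_rot":[0,0,0],"fingers":1}]'
python3 -m jog '[{"travel":[0.0265,-0.0289,-0.003],"delta_rot":[0,0,0],"fingers":1},{"travel":[0.0265,-0.0289,-0.003],"delta_rot":[0,0,0],"fingers":1},{"travel":[0.0265,-0.0289,-0.003],"delta_rot":[0,0,0],"fingers":1},{"travel":[0.0265,-0.0289,-0.003],"delta_rot":[0,0,0],"fingers":1},{"travel":[0.0265,-0.0289,-0.003],"delta_rot":[0,0,0],"fingers":1}]'
python3 -m jog '[{"travel":[0.0265,-0.0289,-0.003],"delta_rot":[0,0,0],"fingers":1},{"travel":[0.0265,-0.0289,-0.003],"delta_rot":[0,0,0],"fingers":1},{"travel":[0,0,0],"delta_rot":[0,0,0],"fingers":1},{"travel":[0,0,0],"delta_rot":[0,0,0],"fingers":1}]'
python3 - <<'E'
from h import *
s=telemetry.state();im=cams.grab_frame('wrist');cv2.imwrite('pics/w2.png',im[:,:,::-1]);np.save('s2.npy',s,allow_pickle=True);print(s['tcp_pos'],s['ee_rot'],s['force'])
E
```

```text
clock: 0.57
tcp_pos: [0.4155, 0.5216, 0.18]
ee_rot: [-3.141, 0.0, 2.742]
force: [0.7, -0.8, 0.5]
finger_gap: 0.0853
grasp_force: 0.0
clock: 0.98
tcp_pos: [0.548, 0.3771, 0.165]
ee_rot: [-3.141, -0.0, 2.742]
force: [0.5, -0.7, 0.6]
finger_gap: 0.0854
grasp_force: 0.0
clock: 1.32
tcp_pos: [0.6027, 0.3163, 0.1588]
ee_rot: [-3.139, 0.001, 2.734]
force: [-0.5, 1.5, 0.2]
finger_gap: 0.0853
grasp_force: 0.0
[0.60267403 0.31625779 0.15881754] [-3.13944242e+00  1.41771663e-03  2.73439980e+00] [-0.52534425  1.47594755  0.24205155]
```

View pics/w2.png

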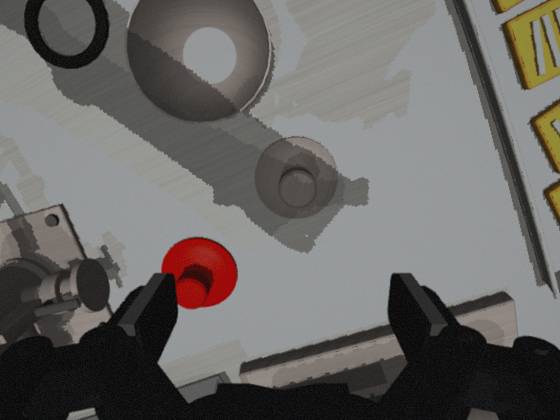

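The wrist view shows the cap's flange centred at about (296,178) and its knob top at about (297,187). I'll compute its position, then the tool yaw.

Run:
```python
from h import *
s=np.load('s2.npy',allow_pickle=True).item();e=extr('wrist',s)
print(unproj(e,[[296,178],[297,188]],[.003,.046]))
im=cv2.imread('pics/w2.png')
c=unproj(e,[[296,178],[297,188]],[.003,.046]).mean(0)
th=np.linspace(0,6.28,60)
for r,z in((.03875,.003),(.016,.046)):
    P=proj(e,np.c_[c[0]+r*np.cos(th),c[1]+r*np.sin(th),0*th+z]);print(P.min(0),P.max(0))
    cv2.polylines(im,[P.astype(int)],True,(0,255,0),1)
cv2.imwrite('pics/w2b.png',cv2.resize(im[110:250,220:380],None,fx=3,fy=3))
```

```text
[[0.60554934 0.32800453 0.003     ]
 [0.60433148 0.32781573 0.046     ]]
[254.11370521 135.46024178] [337.15516444 216.88342656]
[277.89449699 169.38122741] [316.89853139 207.28594257]
```

View pics/w2b.png

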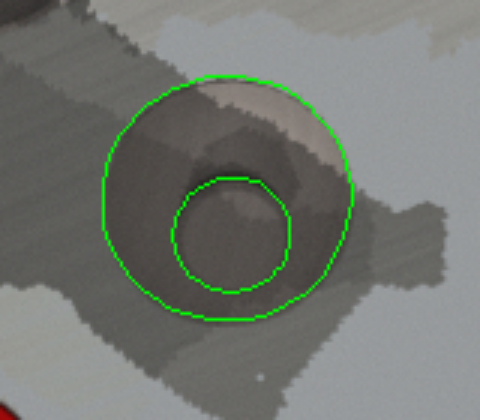

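The overlay fits the cap exactly, at (0.605, 0.328). Now I grasp it.

```bash
python3 -m jog '[{"travel":[0.002,0.0117,-0.03],"delta_rot":[0,0,0],"fingers":0.8},{"travel":[0,0,-0.03],"delta_rot":[0,0,0],"fingers":0.8},{"travel":[0,0,-0.03],"delta_rot":[0,0,0],"fingers":0.8},{"travel":[0,0,-0.025],"delta_rot":[0,0,0],"fingers":0.8},{"travel":[0,0,-0.0135],"delta_rot":[0,0,0],"fingers":0.8}]' 80
python3 -m jog '[{"travel":[0,0,-0.007],"delta_rot":[0,0,0],"fingers":0.8},{"travel":[0,0,0],"delta_rot":[0,0,0],"fingers":0.1},{"travel":[0,0,0],"delta_rot":[0,0,0],"fingers":0.1},{"travel":[0,0,0],"delta_rot":[0,0,0],"fingers":0.1},{"travel":[0,0,0],"delta_rot":[0,0,0],"fingers":0.1}]'
python3 -m jog '[{"travel":[0,0,0],"delta_rot":[0,0,0],"fingers":0.1},{"travel":[0,0,0],"delta_rot":[0,0,0],"fingers":0.1},{"travel":[0,0,0],"delta_rot":[0,0,0],"fingers":0.1},{"travel":[0,0,0],"delta_rot":[0,0,0],"fingers":0.1}]'
```

```text
clock: 1.78
tcp_pos: [0.5982, 0.3344, 0.0275]
ee_rot: [-3.138, -0.005, 2.746]
force: [-0.7, 0.5, -0.0]
finger_gap: 0.0683
grasp_force: 0.0
clock: 2.2
tcp_pos: [0.6035, 0.3335, 0.0258]
ee_rot: [3.139, 0.002, 2.742]
force: [-0.5, -0.5, -0.2]
finger_gap: 0.0203
grasp_force: 0.0
clock: 2.53
tcp_pos: [0.6024, 0.3328, 0.0243]
ee_rot: [3.141, 0.0, 2.742]
force: [0.9, -0.6, -0.4]
finger_gap: 0.0086
grasp_force: 0.0
```

Run:
```python
from h import *
s=telemetry.state();a=cams.grab_frame('wrist');b=cams.grab_frame('top')
print(s['tcp_pos'],s['ee_rot'],s['finger_gap'])
c=np.hstack([a[:,:,::-1][:,80:480],cv2.resize(b[130:270,100:233][:,:,::-1],(399,420))]);cv2.imwrite('pics/w3.png',np.clip(c*1.3,0,255).astype('uint8'))
```

```text
[0.60239218 0.33276338 0.02426211] [3.14115388e+00 3.33434358e-04 2.74170254e+00] 0.008616856051508371
```

View pics/w3.png

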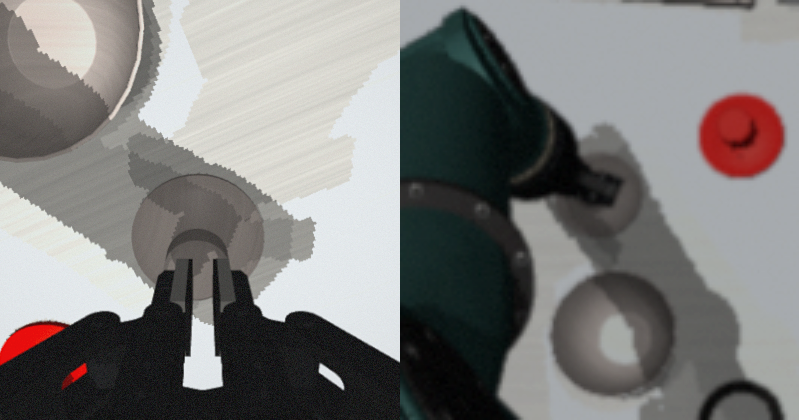

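Run:
```python
from h import *
s=telemetry.state();e=extr('wrist',s)
print('tcp px',proj(e,[s['tcp_pos']]))
P=unproj(e,[[278,237],[276,240]],[.003,.046]);print(P)
Rm=R.from_euler('xyz',s['ee_rot']).as_matrix();print((P-s['tcp_pos'])@Rm)
et=extr('top');print(proj(et,[[.605,.328,.003],[.605,.328,.046],s['tcp_pos']]))
```

```text
tcp px [[283.38203928 245.12069552]]
[[0.60443801 0.32845422 0.003     ]
 [0.59005079 0.33410033 0.046     ]]
[[-0.00367905 -0.0030807   0.02101645]
 [ 0.01176776 -0.0034753  -0.02198485]]
[[164.96183548 194.49886565]
 [160.74895758 191.42477429]
 [161.13707572 194.08690204]]
```

Run:
```python
from h import *
s=telemetry.state();e=extr('wrist',s)
Rm=R.from_euler('xyz',s['ee_rot']).as_matrix()
for z in (0,-.01,-.02,-.03,-.04): print(z,proj(e,[s['tcp_pos']+Rm@[0,0,z]]))
th=np.linspace(0,6.28,60);c=[.6045,.3284]
im=cv2.imread('pics/w3.png')
for r,z in((.03875,.003),(.016,.046),(.016,.026)):
    P=proj(e,np.c_[c[0]+r*np.cos(th),c[1]+r*np.sin(th),0*th+z])-[80,0];print(P.min(0),P.max(0))
    cv2.polylines(im,[P.astype(int)],True,(0,255,0),1)
cv2.imwrite('pics/w3b.png',cv2.resize(im[150:400,80:330],None,fx=2.4,fy=2.4))
```

```text
0 [[283.38203928 245.12069552]]
-0.01 [[283.44444221 252.85984901]]
-0.02 [[283.51357497 261.44115428]]
-0.03 [[283.59056849 271.00758478]]
-0.04 [[283.6768163 281.7357238]]
[131.80322308 171.88926102] [264.04756009 295.44858971]
[163.20379398 239.05743609] [230.75060016 300.04684857]
[167.04604201 224.50555267] [227.92686966 280.42429841]
```

View pics/w3b.png

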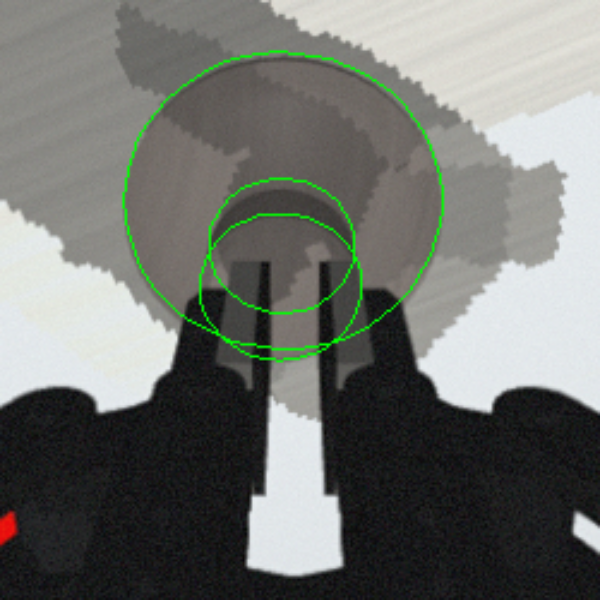

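The cap estimate is right, but the fingertips lie in front of the knob's top face. They are physically above the knob, about 20 mm behind the TCP. I'll check by feel with the fingers as they are.

```bash
python3 -m jog '[{"travel":[0.002,-0.004,-0.002],"delta_rot":[0,0,0],"fingers":0.1},{"travel":[0,0,0],"delta_rot":[0,0,0],"fingers":0.1}]'
python3 -m jog '[{"travel":[0,0,-0.002],"delta_rot":[0,0,0],"fingers":0.1},{"travel":[0,0,0],"delta_rot":[0,0,0],"fingers":0.1}]'
python3 -m jog '[{"travel":[0,0,-0.002],"delta_rot":[0,0,0],"fingers":0.1},{"travel":[0,0,0],"delta_rot":[0,0,0],"fingers":0.1}]'
```

```text
clock: 2.8
tcp_pos: [0.6046, 0.3274, 0.0215]
ee_rot: [-3.141, 0.0, 2.741]
force: [-0.3, -0.2, 0.3]
finger_gap: 0.0085
grasp_force: 0.0
clock: 2.97
tcp_pos: [0.604, 0.3284, 0.0194]
ee_rot: [-3.141, -0.0, 2.741]
force: [0.3, -0.1, 0.6]
finger_gap: 0.0085
grasp_force: 0.0
clock: 3.13
tcp_pos: [0.6038, 0.3287, 0.0174]
ee_rot: [-3.141, -0.0, 2.742]
force: [-0.3, -0.3, 0.2]
finger_gap: 0.0085
grasp_force: 0.0
```

```bash
python3 -m jog '[{"travel":[0,0,-0.003],"delta_rot":[0,0,0],"fingers":0.1},{"travel":[0,0,0],"delta_rot":[0,0,0],"fingers":0.1}]'
python3 -m jog '[{"travel":[0,0,-0.002],"delta_rot":[0,0,0],"fingers":0.1},{"travel":[0,0,0],"delta_rot":[0,0,0],"fingers":0.1}]'
python3 - <<'E'
from h import *
s=telemetry.state();a=cams.grab_frame('wrist');b=cams.grab_frame('scene')
print(s['tcp_pos'],s['ee_rot'],s['finger_gap'])
c=np.hstack([a[:,:,::-1][:,80:480],cv2.resize(b[150:290,330:463][:,:,::-1],(399,420))]);cv2.imwrite('pics/w4.png',np.clip(c*1.3,0,255).astype('uint8'))
E
```

```text
clock: 3.3
tcp_pos: [0.6038, 0.3287, 0.0144]
ee_rot: [-3.141, -0.0, 2.742]
force: [0.3, -0.5, 0.2]
finger_gap: 0.0085
grasp_force: 0.0
clock: 3.47
tcp_pos: [0.6039, 0.3287, 0.0125]
ee_rot: [-3.141, -0.0, 2.742]
force: [0.8, -0.5, 0.0]
finger_gap: 0.0084
grasp_force: 0.0
[0.60394305 0.32868392 0.01251502] [-3.14118014e+00 -3.10299754e-04  2.74197186e+00] 0.008376489431227698
```

View pics/w4.png

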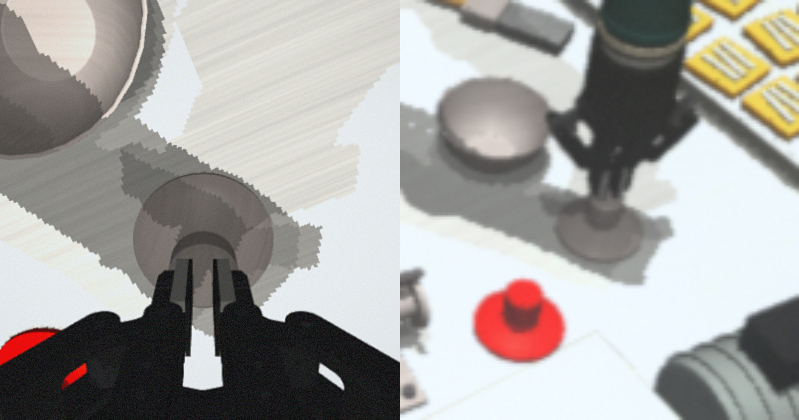

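In the scene view the fingers stand visibly above the knob. I keep feeling downward.

```bash
python3 -m jog '[{"travel":[0,0,-0.003],"delta_rot":[0,0,0],"fingers":0.1},{"travel":[0,0,0],"delta_rot":[0,0,0],"fingers":0.1}]'
python3 -m jog '[{"travel":[0,0,-0.002],"delta_rot":[0,0,0],"fingers":0.1},{"travel":[0,0,0],"delta_rot":[0,0,0],"fingers":0.1}]'
python3 -m jog '[{"travel":[0,0,-0.002],"delta_rot":[0,0,0],"fingers":0.1},{"travel":[0,0,0],"delta_rot":[0,0,0],"fingers":0.1}]'
python3 - <<'E'
from h import *
s=telemetry.state();e=extr('wrist',s);Rm=R.from_euler('xyz',s['ee_rot']).as_matrix()
for d in (-.03,-.035,-.04,-.045,-.05):print(d,proj(e,[s['tcp_pos']+Rm@[x,y,d] for x,y in((.011,.0042),(.011,-.0042),(-.011,-.0042))]).round().tolist())
E
```

```text
clock: 3.73
tcp_pos: [0.6047, 0.329, 0.0106]
ee_rot: [3.141, 0.0, 2.742]
force: [-0.4, -0.7, 3.9]
finger_gap: 0.0084
grasp_force: 1.9
clock: 3.9
tcp_pos: [0.6047, 0.329, 0.0105]
ee_rot: [3.141, 0.0, 2.742]
force: [-2.0, -2.5, 14.3]
finger_gap: 0.0092
grasp_force: 7.3
clock: 4.07
tcp_pos: [0.6047, 0.329, 0.0104]
ee_rot: [3.141, 0.0, 2.741]
force: [-7.2, -4.3, 24.8]
finger_gap: 0.0086
grasp_force: 12.5
-0.03 [[293.0, 248.0], [274.0, 248.0], [274.0, 293.0]]
-0.035 [[293.0, 253.0], [274.0, 253.0], [274.0, 298.0]]
-0.04 [[294.0, 258.0], [274.0, 258.0], [274.0, 304.0]]
-0.045 [[294.0, 263.0], [273.0, 263.0], [274.0, 311.0]]
-0.05 [[295.0, 269.0], [273.0, 269.0], [273.0, 318.0]]
```

Contact comes at a reported z of 0.0105 on a knob top at 0.046. So the real fingertips are about 35 mm behind the reported TCP, and I'll use that offset from here on. I open and regrasp lower.

```bash
python3 -m jog '[{"travel":[0,0,0.02],"delta_rot":[0,0,0],"fingers":0.7},{"travel":[0,0,0],"delta_rot":[0,0,0],"fingers":0.7},{"travel":[0,0,0],"delta_rot":[0,0,0],"fingers":0.7},{"travel":[0,0,0],"delta_rot":[0,0,0],"fingers":0.7},{"travel":[0,0,0],"delta_rot":[0,0,0],"fingers":0.7}]' 80
python3 -m jog '[{"travel":[0,0,-0.015],"delta_rot":[0,0,0],"fingers":0.7},{"travel":[0,0,-0.01],"delta_rot":[0,0,0],"fingers":0.7},{"travel":[0,0,-0.01],"delta_rot":[0,0,0],"fingers":0.7},{"travel":[0,0,-0.007],"delta_rot":[0,0,0],"fingers":0.7},{"travel":[0,0,0],"delta_rot":[0,0,0],"fingers":0.7}]'
python3 -m jog '[{"travel":[0,0,0],"delta_rot":[0,0,0],"fingers":0.1},{"travel":[0,0,0],"delta_rot":[0,0,0],"fingers":0.1},{"travel":[0,0,0],"delta_rot":[0,0,0],"fingers":0.1},{"travel":[0,0,0],"delta_rot":[0,0,0],"fingers":0.1},{"travel":[0,0,0],"delta_rot":[0,0,0],"fingers":0.1}]'
python3 -m jog '[{"travel":[0,0,0],"delta_rot":[0,0,0],"fingers":0.1},{"travel":[0,0,0],"delta_rot":[0,0,0],"fingers":0.1},{"travel":[0,0,0],"delta_rot":[0,0,0],"fingers":0.1}]'
```

```text
clock: 4.48
tcp_pos: [0.6034, 0.3283, 0.0248]
ee_rot: [-3.14, -0.001, 2.742]
force: [0.2, -0.3, -0.7]
finger_gap: 0.0596
grasp_force: 0.0
clock: 4.9
tcp_pos: [0.6022, 0.3276, -0.0192]
ee_rot: [-3.138, -0.003, 2.742]
force: [-0.5, -0.2, -0.7]
finger_gap: 0.0596
grasp_force: 0.0
clock: 5.32
tcp_pos: [0.6047, 0.3289, -0.0155]
ee_rot: [3.141, 0.001, 2.742]
force: [1.2, -0.3, 0.8]
finger_gap: 0.0297
grasp_force: 79.6
clock: 5.57
tcp_pos: [0.6046, 0.3289, -0.0155]
ee_rot: [3.141, 0.001, 2.742]
force: [-0.8, -0.0, 3.0]
finger_gap: 0.0302
grasp_force: 79.7
```

Gripped: gap 30 mm, 80 N. Now I lift and carry it past the strainer to look.

```bash
python3 -m jog '[{"travel":[0,0,0.02],"delta_rot":[0,0,0],"fingers":0.1},{"travel":[0,0,0.035],"delta_rot":[0,0,0],"fingers":0.1},{"travel":[0,0,0.04],"delta_rot":[0,0,0],"fingers":0.1},{"travel":[0,0,0.04],"delta_rot":[0,0,0],"fingers":0.1},{"travel":[0,0,0.04],"delta_rot":[0,0,0],"fingers":0.1}]'
python3 -m jog '[{"travel":[0.0056,-0.0283,0.02],"delta_rot":[0,0,0],"fingers":0.1},{"travel":[0.0056,-0.0283,0.01],"delta_rot":[0,0,0],"fingers":0.1},{"travel":[0.0056,-0.0283,0],"delta_rot":[0,0,0],"fingers":0.1},{"travel":[0.0056,-0.0283,0],"delta_rot":[0,0,0],"fingers":0.1},{"travel":[0.0056,-0.0283,0],"delta_rot":[0,0,0],"fingers":0.1}]'
python3 -m jog '[{"travel":[0.0056,-0.0283,0],"delta_rot":[0,0,0],"fingers":0.1},{"travel":[0.0056,-0.0283,0],"delta_rot":[0,0,0],"fingers":0.1},{"travel":[0.0056,-0.0283,0],"delta_rot":[0,0,0],"fingers":0.1},{"travel":[0.0056,-0.0283,0],"delta_rot":[0,0,0],"fingers":0.1},{"travel":[0.0056,-0.0283,0],"delta_rot":[0,0,0],"fingers":0.1}]'
python3 -m jog '[{"travel":[0.0056,-0.0283,0],"delta_rot":[0,0,0],"fingers":0.1},{"travel":[0.0056,-0.0283,0],"delta_rot":[0,0,0],"fingers":0.1},{"travel":[0,0,0],"delta_rot":[0,0,0],"fingers":0.1},{"travel":[0,0,0],"delta_rot":[0,0,0],"fingers":0.1},{"travel":[0,0,0],"delta_rot":[0,0,0],"fingers":0.1}]'
python3 - <<'E'
from h import *
s=telemetry.state();a=cams.grab_frame('wrist');np.save('s5.npy',s,allow_pickle=True)
print(s['tcp_pos'],s['ee_rot'],s['finger_gap'])
cv2.imwrite('pics/w5.png',np.clip(cv2.resize(a[:,:,::-1],(800,600))*1.2,0,255).astype('uint8'));cv2.imwrite('pics/w5raw.png',a[:,:,::-1])
E
```

```text
clock: 5.98
tcp_pos: [0.6026, 0.328, 0.1591]
ee_rot: [-3.139, -0.002, 2.742]
force: [0.1, 0.0, -4.3]
finger_gap: 0.0293
grasp_force: 79.6
clock: 6.4
tcp_pos: [0.631, 0.1856, 0.1881]
ee_rot: [-3.14, -0.002, 2.742]
force: [-0.2, -0.2, -4.1]
finger_gap: 0.0293
grasp_force: 79.9
clock: 6.82
tcp_pos: [0.6588, 0.0443, 0.1875]
ee_rot: [-3.14, -0.003, 2.742]
force: [0.4, -0.8, -3.3]
finger_gap: 0.0298
grasp_force: 79.9
clock: 7.23
tcp_pos: [0.6702, -0.0105, 0.1877]
ee_rot: [-3.141, -0.003, 2.741]
force: [0.7, 1.1, -3.2]
finger_gap: 0.0293
grasp_force: 80.0
[ 0.67017643 -0.01048465  0.18771039] [-3.14139010e+00 -2.64543033e-03  2.74131577e+00] 0.029334291928587185
```

View pics/w5.png

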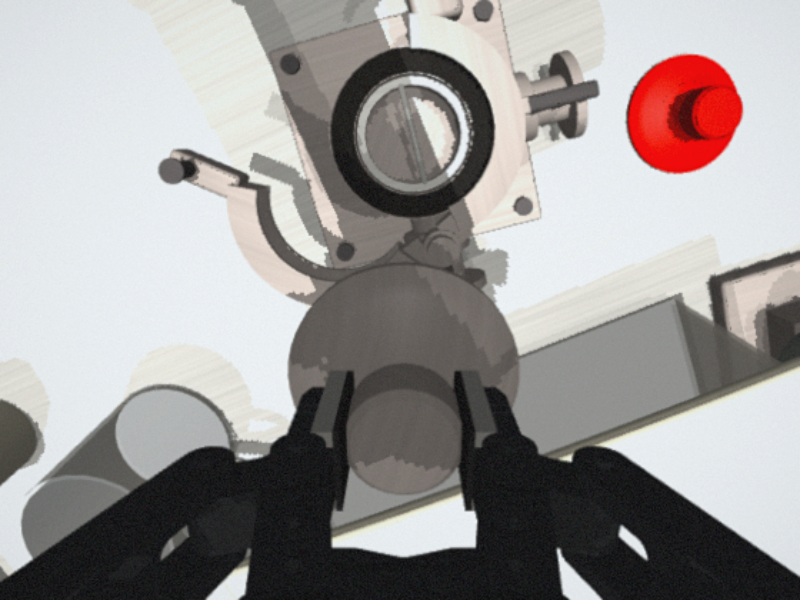

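The picture shows the gasket ring centred at raw pixel (289,93), the plate bolts and the open clamp half with its pin top at about (120,119). The cap is held straight. I'll refine these numbers in code, and I have no more pictures left to view.

Run:
```python
from h import *
s=np.load('s5.npy',allow_pickle=True).item();e=extr('wrist',s)
a=cv2.imread('pics/w5raw.png')
g=cv2.cvtColor(a,cv2.COLOR_BGR2GRAY)
m=(g<45).astype('uint8');m[:25]=0;m[165:]=0;m[:,:220]=0;m[:,360:]=0
n,l,st,_=cv2.connectedComponentsWithStats(m);i=1+st[1:,4].argmax();print(st[i])
cs,_=cv2.findContours((l==i).astype('uint8'),0,2);c=max(cs,key=cv2.contourArea)
h=cv2.convexHull(c)
P=unproj(e,h.reshape(-1,2),np.full(len(h),.118))
from scipy.optimize import least_squares
q=least_squares(lambda q:np.hypot(P[:,0]-q[0],P[:,1]-q[1])-q[2],[.6,.02,.038],loss='soft_l1',f_scale=.0005);print('mouth',q.x,np.abs(q.fun).max())
b=np.array([[291,63],[484,10],[523,205],[345,251]])*.7
B=unproj(e,b,[.011]*4);print(B,B.mean(0))
for k in range(4):
    d=B[(k+1)%4]-B[k];print(np.linalg.norm(d),np.degrees(np.arctan2(d[1],d[0])))
yaw=np.radians(-8.3);Z=np.array([[np.cos(yaw),-np.sin(yaw)],[np.sin(yaw),np.cos(yaw)]])
def loc(p):return (np.array(p)[:2]-q.x[:2])@Z
pin=unproj(e,[np.array([172,170])*.7],[.143])[0];print('pin loc',loc(pin)*1e3)
v=loc(pin)-[.054,0];print('r',np.hypot(*v),'exp',np.hypot(.122,.011),'jaw',np.arctan2(v[1],v[0])-np.arctan2(-.011,-.122))
et=extr('top');H=unproj(et,np.array([[150,285],[205,335]])/3+[220,140],[.140]*2)
for p in H:
    w=loc(p)-[-.068,.024];print('handle',loc(p)*1e3,np.hypot(*w),np.degrees(np.arctan2(w[1],w[0])))
print('red',unproj(et,[[280,272],[203,315]],[.04]*2))
```

```text
[ 232   34  114  118 4681]
mouth [0.60063184 0.02240075 0.03709639] 0.00048224231357146125
[[ 0.52934036 -0.02892385  0.011     ]
 [ 0.54813683  0.09505289  0.011     ]
 [ 0.67179017  0.07641337  0.011     ]
 [ 0.65374378 -0.04799421  0.011     ]] [0.60075278 0.02363705 0.011     ]
0.1253935434138073 81.37888088110603
0.1250503136289934 -8.57223509209673
0.12570965936096395 -98.25367574081871
0.12585662076420745 171.28471786465894
pin loc [ -12.45886093 -101.7866765 ]
r 0.12156195009110657 exp 0.122494897852931 jaw 0.9024482364817166
handle [-126.22796977    3.15997892] 0.06184499124370475 -160.30751021190176
handle [-159.70149995  -44.30527532] 0.11434498558985277 -143.31884868663602
red [[0.39156567 0.02294178 0.04      ]
 [0.28871355 0.21785915 0.04      ]]
```

```bash
python3 -m jog '[{"travel":[-0.018,0.0064,0],"delta_rot":[0,0,0],"fingers":0.1},{"travel":[-0.018,0.0064,0],"delta_rot":[0,0,0],"fingers":0.1},{"travel":[-0.018,0.0064,0],"delta_rot":[0,0,0],"fingers":0.1},{"travel":[-0.017,0.0063,0],"delta_rot":[0,0,0],"fingers":0.1},{"travel":[0,0,0],"delta_rot":[0,0,0],"fingers":0.1}]'
python3 -m jog '[{"travel":[0,0,-0.025],"delta_rot":[0,0,0],"fingers":0.1},{"travel":[0,0,-0.02],"delta_rot":[0,0,0],"fingers":0.1},{"travel":[0,0,0],"delta_rot":[0,0,0],"fingers":0.1},{"travel":[0,0,0],"delta_rot":[0,0,0],"fingers":0.1},{"travel":[0,0,0],"delta_rot":[0,0,0],"fingers":0.1}]'
```

```text
clock: 7.7
tcp_pos: [0.5948, 0.0188, 0.188]
ee_rot: [-3.141, -0.007, 2.747]
force: [0.6, 0.8, -3.9]
finger_gap: 0.0299
grasp_force: 80.0
clock: 8.12
tcp_pos: [0.6013, 0.0155, 0.1446]
ee_rot: [3.141, 0.001, 2.743]
force: [0.0, -0.3, -2.8]
finger_gap: 0.0301
grasp_force: 79.9
```

```bash
python3 -m jog '[{"travel":[-0.0018,-0.001,-0.01],"delta_rot":[0,0,0],"fingers":0.1},{"travel":[0,0,-0.01],"delta_rot":[0,0,0],"fingers":0.1},{"travel":[0,0,-0.008],"delta_rot":[0,0,0],"fingers":0.1},{"travel":[0,0,0],"delta_rot":[0,0,0],"fingers":0.1},{"travel":[0,0,0],"delta_rot":[0,0,0],"fingers":0.1}]'
python3 -m jog '[{"travel":[0,0,-0.004],"delta_rot":[0,0,0],"fingers":0.1},{"travel":[0,0,-0.004],"delta_rot":[0,0,0],"fingers":0.1},{"travel":[0,0,0],"delta_rot":[0,0,0],"fingers":0.1}]'
python3 -m jog '[{"travel":[0,0,-0.003],"delta_rot":[0,0,0],"fingers":0.1},{"travel":[0,0,0],"delta_rot":[0,0,0],"fingers":0.1}]'
```

```text
clock: 8.53
tcp_pos: [0.5979, 0.0135, 0.1151]
ee_rot: [-3.141, -0.002, 2.742]
force: [0.1, 0.6, -4.2]
finger_gap: 0.0295
grasp_force: 79.9
clock: 8.78
tcp_pos: [0.5982, 0.0136, 0.1073]
ee_rot: [-3.141, -0.001, 2.742]
force: [-0.1, -0.4, -3.3]
finger_gap: 0.03
grasp_force: 79.9
clock: 8.95
tcp_pos: [0.5984, 0.0137, 0.1045]
ee_rot: [-3.141, -0.0, 2.742]
force: [-0.1, -0.5, -2.8]
finger_gap: 0.0295
grasp_force: 79.9
```

```bash
python3 -m jog '[{"travel":[0,0,-0.0015],"delta_rot":[0,0,0],"fingers":0.1},{"travel":[0,0,0],"delta_rot":[0,0,0],"fingers":0.1}]'
python3 -m jog '[{"travel":[0,0,-0.001],"delta_rot":[0,0,0],"fingers":0.1},{"travel":[0,0,0],"delta_rot":[0,0,0],"fingers":0.1}]'
python3 -m jog '[{"travel":[0,0,-0.0005],"delta_rot":[0,0,0],"fingers":0.1},{"travel":[0,0,0],"delta_rot":[0,0,0],"fingers":0.1}]'
```

```text
clock: 9.12
tcp_pos: [0.5985, 0.0136, 0.1033]
ee_rot: [-3.142, -0.0, 2.742]
force: [0.3, -0.0, -4.0]
finger_gap: 0.0296
grasp_force: 79.9
clock: 9.28
tcp_pos: [0.5988, 0.0137, 0.1025]
ee_rot: [3.141, 0.0, 2.742]
force: [-0.0, 0.5, -4.0]
finger_gap: 0.0296
grasp_force: 80.4
clock: 9.45
tcp_pos: [0.5988, 0.0137, 0.1024]
ee_rot: [3.141, 0.0, 2.742]
force: [-1.4, 1.1, 1.0]
finger_gap: 0.0292
grasp_force: 80.4
```

```bash
python3 -m jog '[{"travel":[0.0006,0.002,0],"delta_rot":[0,0,0],"fingers":0.1},{"travel":[0.0004,0.002,0],"delta_rot":[0,0,0],"fingers":0.1},{"travel":[0.0003,0.002,0],"delta_rot":[0,0,0],"fingers":0.1},{"travel":[0,0,0],"delta_rot":[0,0,0],"fingers":0.1}]'
python3 -m jog '[{"travel":[0.0003,0.0015,0],"delta_rot":[0,0,0],"fingers":0.1},{"travel":[0,0,0],"delta_rot":[0,0,0],"fingers":0.1}]'
python3 -m jog '[{"travel":[0.0002,0.001,0],"delta_rot":[0,0,0],"fingers":0.1},{"travel":[0,0,0],"delta_rot":[0,0,0],"fingers":0.1}]'
```

```text
clock: 9.78
tcp_pos: [0.6008, 0.0193, 0.1024]
ee_rot: [3.141, 0.002, 2.742]
force: [0.1, -3.1, 3.5]
finger_gap: 0.0296
grasp_force: 80.6
clock: 9.95
tcp_pos: [0.601, 0.0204, 0.1024]
ee_rot: [-3.141, 0.002, 2.741]
force: [-0.9, -4.4, 5.3]
finger_gap: 0.0301
grasp_force: 80.8
clock: 10.12
tcp_pos: [0.601, 0.0209, 0.1024]
ee_rot: [-3.141, 0.001, 2.741]
force: [-1.7, -5.2, 5.4]
finger_gap: 0.0298
grasp_force: 80.9
```

```bash
python3 -m jog '[{"travel":[0.0002,0.001,0],"delta_rot":[0,0,0],"fingers":0.1},{"travel":[0,0,0],"delta_rot":[0,0,0],"fingers":0.1}]'
python3 -m jog '[{"travel":[0.0001,0.001,0],"delta_rot":[0,0,0],"fingers":0.1},{"travel":[0,0,0],"delta_rot":[0,0,0],"fingers":0.1}]'
python3 -m jog '[{"travel":[0.0001,0.001,0],"delta_rot":[0,0,0],"fingers":0.1},{"travel":[0,0,0],"delta_rot":[0,0,0],"fingers":0.1}]'
```

```text
clock: 10.28
tcp_pos: [0.601, 0.0214, 0.1024]
ee_rot: [-3.14, 0.001, 2.74]
force: [-1.8, -6.2, 5.2]
finger_gap: 0.0298
grasp_force: 80.9
clock: 10.45
tcp_pos: [0.6009, 0.022, 0.1024]
ee_rot: [-3.14, 0.001, 2.74]
force: [-2.2, -6.5, 6.5]
finger_gap: 0.0297
grasp_force: 81.0
clock: 10.62
tcp_pos: [0.6008, 0.0226, 0.1025]
ee_rot: [-3.139, 0.001, 2.74]
force: [-1.4, -6.7, 6.3]
finger_gap: 0.0298
grasp_force: 81.0
```

```bash
python3 -m jog '[{"travel":[0.0001,0.001,0.0002],"delta_rot":[0,0,0],"fingers":0.1},{"travel":[0,0,0],"delta_rot":[0,0,0],"fingers":0.1}]'
python3 -m jog '[{"travel":[0.0001,0.001,0.0],"delta_rot":[0,0,0],"fingers":0.1},{"travel":[0,0,0],"delta_rot":[0,0,0],"fingers":0.1}]'
python3 -m jog '[{"travel":[0.0001,0.001,0.0],"delta_rot":[0,0,0],"fingers":0.1},{"travel":[0,0,0],"delta_rot":[0,0,0],"fingers":0.1}]'
```

```text
clock: 10.78
tcp_pos: [0.6007, 0.0232, 0.1025]
ee_rot: [-3.139, 0.001, 2.739]
force: [-1.7, -7.2, 6.2]
finger_gap: 0.0298
grasp_force: 81.0
clock: 10.95
tcp_pos: [0.6007, 0.0234, 0.1025]
ee_rot: [-3.138, 0.001, 2.739]
force: [-1.5, -7.9, 6.0]
finger_gap: 0.0296
grasp_force: 81.0
clock: 11.12
tcp_pos: [0.6007, 0.0235, 0.1025]
ee_rot: [-3.137, 0.001, 2.738]
force: [-2.8, -9.7, 6.5]
finger_gap: 0.0297
grasp_force: 81.0
```

The cap is flush on the gasket and stopped against the fixed half. Now I relax, release, and plan the jaw push.

```bash
python3 -m jog '[{"travel":[-0.0004,-0.003,0],"delta_rot":[0,0,0],"fingers":0.1},{"travel":[0,0,0],"delta_rot":[0,0,0],"fingers":0.7},{"travel":[0,0,0],"delta_rot":[0,0,0],"fingers":0.7},{"travel":[0,0,0],"delta_rot":[0,0,0],"fingers":0.7},{"travel":[0,0,0],"delta_rot":[0,0,0],"fingers":0.7}]'
python3 -m jog '[{"travel":[0,0,0.01],"delta_rot":[0,0,0],"fingers":0.7},{"travel":[0,0,0.025],"delta_rot":[0,0,0],"fingers":0.7},{"travel":[0,0,0.035],"delta_rot":[0,0,0],"fingers":0.7},{"travel":[0,0,0.03],"delta_rot":[0,0,0],"fingers":0.7},{"travel":[0,0,0],"delta_rot":[0,0,0],"fingers":0.7}]'
python3 - <<'E'
from h import *
s=telemetry.state();print(s['tcp_pos'])
yaw=np.radians(-8.4);c,sn=np.cos(yaw),np.sin(yaw);Z=np.array([[c,-sn],[sn,c]]);M=np.array([.6006,.0227])
pr=None
for q in (1.08,.9,.75,.6,.45,.3,.2,.1,.05,0):
    r=np.array([[np.cos(q),-np.sin(q)],[np.sin(q),np.cos(q)]])
    C=np.array([.054,0])+r@[-.128,-.017]+[.011,-.0145]
    w=M+Z@C;print(q,w.round(4),None if pr is None else (w-pr).round(4));pr=w
E
```

```text
clock: 11.53
tcp_pos: [0.6007, 0.027, 0.1018]
ee_rot: [3.14, -0.001, 2.744]
force: [-1.0, -0.1, 0.5]
finger_gap: 0.0598
grasp_force: 0.0
clock: 11.95
tcp_pos: [0.6057, 0.0259, 0.2092]
ee_rot: [3.135, 0.011, 2.742]
force: [0.5, -0.5, -0.3]
finger_gap: 0.06
grasp_force: 0.0
[0.60570224 0.02594213 0.20921743]
1.08 [ 0.6003 -0.1141] None
0.9 [ 0.5811 -0.1011] [-0.0192  0.013 ]
0.75 [ 0.567  -0.0878] [-0.014   0.0133]
0.6 [ 0.5552 -0.0725] [-0.0119  0.0153]
0.45 [ 0.5457 -0.0556] [-0.0095  0.0169]
0.3 [ 0.5389 -0.0375] [-0.0068  0.0181]
0.2 [ 0.5359 -0.0249] [-0.003   0.0126]
0.1 [ 0.5341 -0.0122] [-0.0017  0.0128]
0.05 [ 0.5337 -0.0057] [-0.0004  0.0064]
0 [0.5337 0.0007] [-0.0001  0.0065]
```

```bash
python3 -m jog '[{"travel":[0.001,-0.0285,0],"delta_rot":[0,0,0.0506],"fingers":0},{"travel":[0.001,-0.0285,0],"delta_rot":[0,0,0.0506],"fingers":0},{"travel":[0,-0.0285,0],"delta_rot":[0,0,0.0506],"fingers":0},{"travel":[0,-0.0285,0],"delta_rot":[0,0,0.0506],"fingers":0},{"travel":[0,-0.0285,0],"delta_rot":[0,0,0.0506],"fingers":0}]'
python3 -m jog '[{"travel":[0,0,0],"delta_rot":[0,0,0],"fingers":0},{"travel":[0,0,0],"delta_rot":[0,0,0],"fingers":0},{"travel":[0,0,-0.03],"delta_rot":[0,0,0],"fingers":0},{"travel":[0,0,-0.03],"delta_rot":[0,0,0],"fingers":0},{"travel":[0,0,0],"delta_rot":[0,0,0],"fingers":0}]'
python3 -m jog '[{"travel":[0,0,-0.025],"delta_rot":[0,0,0],"fingers":0},{"travel":[0,0,-0.025],"delta_rot":[0,0,0],"fingers":0},{"travel":[0,0,-0.015],"delta_rot":[0,0,0],"fingers":0},{"travel":[0,0,0],"delta_rot":[0,0,0],"fingers":0},{"travel":[0,0,0],"delta_rot":[0,0,0],"fingers":0}]'
```

```text
clock: 12.37
tcp_pos: [0.6027, -0.118, 0.2025]
ee_rot: [3.141, 0.0, 2.998]
force: [-0.0, -0.5, -0.1]
finger_gap: 0.0009
grasp_force: 0.0
clock: 12.78
tcp_pos: [0.5986, -0.1143, 0.1374]
ee_rot: [3.14, -0.01, 2.997]
force: [-0.6, -0.1, -0.3]
finger_gap: -0.0002
grasp_force: 0.0
clock: 13.2
tcp_pos: [0.6029, -0.116, 0.0776]
ee_rot: [3.141, -0.001, 2.996]
force: [-0.0, 0.1, 1.1]
finger_gap: 0.0002
grasp_force: 0.0
```

```bash
python3 -m jog '[{"travel":[-0.008,0.005,-0.001],"delta_rot":[0,0,0],"fingers":0},{"travel":[-0.007,0.005,-0.001],"delta_rot":[0,0,0],"fingers":0},{"travel":[-0.007,0.005,0],"delta_rot":[0,0,0],"fingers":0}]'
python3 -m jog '[{"travel":[-0.005,0.0045,0],"delta_rot":[0,0,0],"fingers":0},{"travel":[-0.005,0.0045,0],"delta_rot":[0,0,0],"fingers":0}]'
python3 -m jog '[{"travel":[-0.004,0.0045,0],"delta_rot":[0,0,0],"fingers":0},{"travel":[-0.004,0.005,0],"delta_rot":[0,0,0],"fingers":0}]'
```

```text
clock: 13.45
tcp_pos: [0.5804, -0.1016, 0.0763]
ee_rot: [3.141, 0.001, 2.995]
force: [0.5, -0.0, 0.6]
finger_gap: -0.0001
grasp_force: 0.0
clock: 13.62
tcp_pos: [0.5716, -0.0942, 0.0762]
ee_rot: [-3.14, 0.004, 2.994]
force: [2.9, -3.4, 0.0]
finger_gap: -0.0005
grasp_force: 1.9
clock: 13.78
tcp_pos: [0.5628, -0.0851, 0.0758]
ee_rot: [-3.14, 0.002, 2.994]
force: [0.3, -4.4, 2.3]
finger_gap: 0.0003
grasp_force: 2.1
```

```bash
python3 -m jog '[{"travel":[-0.0038,0.006,0],"delta_rot":[0,0,0],"fingers":0},{"travel":[-0.0037,0.006,0],"delta_rot":[0,0,0],"fingers":0},{"travel":[-0.0032,0.0056,0],"delta_rot":[0,0,0],"fingers":0},{"travel":[-0.0032,0.0056,0],"delta_rot":[0,0,0],"fingers":0}]'
python3 -m jog '[{"travel":[-0.0031,0.0056,0],"delta_rot":[0,0,0],"fingers":0},{"travel":[-0.0024,0.006,0],"delta_rot":[0,0,0],"fingers":0},{"travel":[-0.0022,0.006,0],"delta_rot":[0,0,0],"fingers":0},{"travel":[-0.0022,0.006,0],"delta_rot":[0,0,0],"fingers":0}]'
python3 -m jog '[{"travel":[-0.0015,0.006,0],"delta_rot":[0,0,0],"fingers":0},{"travel":[-0.0015,0.006,0],"delta_rot":[0,0,0],"fingers":0},{"travel":[0,0,0],"delta_rot":[0,0,0],"fingers":0}]'
```

```text
clock: 14.12
tcp_pos: [0.5473, -0.0604, 0.0748]
ee_rot: [-3.141, -0.002, 2.995]
force: [-1.1, -5.6, 1.9]
finger_gap: -0.0001
grasp_force: 2.1
clock: 14.45
tcp_pos: [0.5373, -0.0364, 0.0747]
ee_rot: [-3.141, -0.003, 2.995]
force: [-1.8, -4.4, 2.2]
finger_gap: 0.0
grasp_force: 2.1
clock: 14.7
tcp_pos: [0.5343, -0.0226, 0.0747]
ee_rot: [3.141, -0.003, 2.997]
force: [-0.4, -1.4, -0.4]
finger_gap: 0.0002
grasp_force: 0.7
```

```bash
python3 -m jog '[{"travel":[-0.0002,0.004,0],"delta_rot":[0,0,0],"fingers":0},{"travel":[-0.0002,0.004,0],"delta_rot":[0,0,0],"fingers":0},{"travel":[0,0.003,0],"delta_rot":[0,0,0],"fingers":0}]'
python3 -m jog '[{"travel":[0,0.003,0],"delta_rot":[0,0,0],"fingers":0},{"travel":[0,0.002,0],"delta_rot":[0,0,0],"fingers":0}]'
python3 -m jog '[{"travel":[0,0.002,0],"delta_rot":[0,0,0],"fingers":0},{"travel":[0,0.001,0],"delta_rot":[0,0,0],"fingers":0}]'
```

```text
clock: 14.95
tcp_pos: [0.5339, -0.0139, 0.0746]
ee_rot: [-3.141, -0.003, 2.995]
force: [-3.6, -3.4, 0.6]
finger_gap: 0.0004
grasp_force: 2.1
clock: 15.12
tcp_pos: [0.5338, -0.0088, 0.0746]
ee_rot: [-3.141, -0.003, 2.995]
force: [-3.9, -3.7, -0.4]
finger_gap: 0.0001
grasp_force: 2.1
clock: 15.28
tcp_pos: [0.5337, -0.0058, 0.0746]
ee_rot: [-3.141, -0.003, 2.995]
force: [-4.1, -3.9, 0.0]
finger_gap: 0.0003
grasp_force: 2.1
```

```bash
python3 -m jog '[{"travel":[0,0.0015,0],"delta_rot":[0,0,0],"fingers":0},{"travel":[0,0,0],"delta_rot":[0,0,0],"fingers":0}]'
python3 -m jog '[{"travel":[0,0.0015,0],"delta_rot":[0,0,0],"fingers":0},{"travel":[0,0,0],"delta_rot":[0,0,0],"fingers":0}]'
python3 -m jog '[{"travel":[0,0.001,0],"delta_rot":[0,0,0],"fingers":0},{"travel":[0,0,0],"delta_rot":[0,0,0],"fingers":0}]'
python3 -m jog '[{"travel":[0,0.001,0],"delta_rot":[0,0,0],"fingers":0},{"travel":[0,0,0],"delta_rot":[0,0,0],"fingers":0}]'
```

```text
clock: 15.45
tcp_pos: [0.5339, -0.0042, 0.0746]
ee_rot: [-3.141, -0.003, 2.995]
force: [-3.0, -4.0, -1.0]
finger_gap: 0.0
grasp_force: 1.7
clock: 15.62
tcp_pos: [0.5344, -0.0029, 0.0747]
ee_rot: [-3.141, -0.002, 2.995]
force: [-3.2, -4.1, -1.7]
finger_gap: 0.0001
grasp_force: 1.8
clock: 15.78
tcp_pos: [0.535, -0.002, 0.0748]
ee_rot: [-3.141, -0.001, 2.995]
force: [-3.8, -2.4, -1.1]
finger_gap: 0.0001
grasp_force: 1.9
clock: 15.95
tcp_pos: [0.5352, -0.001, 0.0749]
ee_rot: [-3.141, -0.001, 2.995]
force: [-3.3, -3.7, -1.0]
finger_gap: -0.0002
grasp_force: 1.9
```

```bash
python3 -m jog '[{"travel":[0,0.001,0],"delta_rot":[0,0,0],"fingers":0},{"travel":[0,0,0],"delta_rot":[0,0,0],"fingers":0}]'
python3 -m jog '[{"travel":[0,0.001,0],"delta_rot":[0,0,0],"fingers":0},{"travel":[0,0,0],"delta_rot":[0,0,0],"fingers":0}]'
python3 -m jog '[{"travel":[0,0.0008,0],"delta_rot":[0,0,0],"fingers":0},{"travel":[0,0,0],"delta_rot":[0,0,0],"fingers":0}]'
python3 -m jog '[{"travel":[0,0.0008,0],"delta_rot":[0,0,0],"fingers":0},{"travel":[0,0,0],"delta_rot":[0,0,0],"fingers":0}]'
```

```text
clock: 16.12
tcp_pos: [0.5352, -0.0002, 0.0749]
ee_rot: [-3.141, -0.001, 2.995]
force: [-3.0, -3.0, -0.8]
finger_gap: -0.0001
grasp_force: 2.0
clock: 16.28
tcp_pos: [0.5352, 0.0005, 0.0749]
ee_rot: [-3.141, -0.001, 2.994]
force: [-3.5, -4.6, -2.3]
finger_gap: 0.0001
grasp_force: 2.3
clock: 16.45
tcp_pos: [0.5352, 0.001, 0.0749]
ee_rot: [-3.141, -0.0, 2.994]
force: [-3.2, -5.1, -3.5]
finger_gap: 0.0003
grasp_force: 2.5
clock: 16.62
tcp_pos: [0.5351, 0.0016, 0.0749]
ee_rot: [-3.141, -0.001, 2.994]
force: [-2.7, -5.5, -1.8]
finger_gap: 0.0001
grasp_force: 2.7
```

```bash
python3 -m jog '[{"travel":[0,0.001,0],"delta_rot":[0,0,0],"fingers":0},{"travel":[0,0,0],"delta_rot":[0,0,0],"fingers":0}]'
python3 -m jog '[{"travel":[0,0.001,0],"delta_rot":[0,0,0],"fingers":0},{"travel":[0,0,0],"delta_rot":[0,0,0],"fingers":0}]'
python3 -m jog '[{"travel":[0,0.0008,0],"delta_rot":[0,0,0],"fingers":0},{"travel":[0,0,0],"delta_rot":[0,0,0],"fingers":0}]'
python3 -m jog '[{"travel":[0,0.0008,0],"delta_rot":[0,0,0],"fingers":0},{"travel":[0,0,0],"delta_rot":[0,0,0],"fingers":0}]'
```

```text
clock: 16.78
tcp_pos: [0.5352, 0.0023, 0.075]
ee_rot: [-3.14, -0.0, 2.994]
force: [-2.3, -5.2, -1.5]
finger_gap: 0.0
grasp_force: 3.0
clock: 16.95
tcp_pos: [0.5352, 0.0029, 0.075]
ee_rot: [-3.14, -0.0, 2.994]
force: [-2.7, -6.4, -0.8]
finger_gap: -0.0003
grasp_force: 3.3
clock: 17.12
tcp_pos: [0.5351, 0.0033, 0.075]
ee_rot: [-3.14, -0.0, 2.993]
force: [-1.8, -6.7, -1.1]
finger_gap: 0.0003
grasp_force: 3.6
clock: 17.28
tcp_pos: [0.5351, 0.0037, 0.075]
ee_rot: [-3.139, -0.0, 2.993]
force: [-3.3, -7.9, -0.9]
finger_gap: -0.0003
grasp_force: 4.0
```

```bash
python3 -m jog '[{"travel":[0,0.001,0],"delta_rot":[0,0,0],"fingers":0},{"travel":[0,0,0],"delta_rot":[0,0,0],"fingers":0}]'
python3 -m jog '[{"travel":[0,0.001,0],"delta_rot":[0,0,0],"fingers":0},{"travel":[0,0,0],"delta_rot":[0,0,0],"fingers":0}]'
python3 -m jog '[{"travel":[0,0.0008,0],"delta_rot":[0,0,0],"fingers":0},{"travel":[0,0,0],"delta_rot":[0,0,0],"fingers":0}]'
```

```text
clock: 17.45
tcp_pos: [0.5351, 0.0041, 0.075]
ee_rot: [-3.139, -0.0, 2.992]
force: [-3.0, -9.4, -1.6]
finger_gap: -0.0001
grasp_force: 4.4
clock: 17.62
tcp_pos: [0.5352, 0.0045, 0.075]
ee_rot: [-3.138, -0.0, 2.992]
force: [-3.1, -9.9, -0.9]
finger_gap: -0.0003
grasp_force: 5.0
clock: 17.78
tcp_pos: [0.5351, 0.0047, 0.075]
ee_rot: [-3.137, -0.0, 2.991]
force: [-3.0, -10.2, -1.3]
finger_gap: 0.0003
grasp_force: 5.4
```

```bash
python3 -m jog '[{"travel":[0,0.001,0],"delta_rot":[0,0,0],"fingers":0},{"travel":[0,0,0],"delta_rot":[0,0,0],"fingers":0}]'
python3 -m jog '[{"travel":[0,0.001,0],"delta_rot":[0,0,0],"fingers":0},{"travel":[0,0,0],"delta_rot":[0,0,0],"fingers":0}]'
python3 -m jog '[{"travel":[0,0.001,0],"delta_rot":[0,0,0],"fingers":0},{"travel":[0,0,0],"delta_rot":[0,0,0],"fingers":0}]'
```

```text
clock: 17.95
tcp_pos: [0.5351, 0.0051, 0.075]
ee_rot: [-3.137, 0.0, 2.991]
force: [-3.8, -12.7, -0.4]
finger_gap: 0.0002
grasp_force: 6.0
clock: 18.12
tcp_pos: [0.5351, 0.0054, 0.075]
ee_rot: [-3.136, 0.0, 2.99]
force: [-2.7, -13.4, -1.3]
finger_gap: -0.0001
grasp_force: 6.6
clock: 18.28
tcp_pos: [0.5351, 0.0057, 0.075]
ee_rot: [-3.136, 0.0, 2.99]
force: [-2.5, -13.7, -0.7]
finger_gap: 0.0001
grasp_force: 7.1
```

```bash
python3 -m jog '[{"travel":[0,0.001,0],"delta_rot":[0,0,0],"fingers":0},{"travel":[0,0,0],"delta_rot":[0,0,0],"fingers":0}]'
python3 -m jog '[{"travel":[0,0.0006,0],"delta_rot":[0,0,0],"fingers":0},{"travel":[0,0,0],"delta_rot":[0,0,0],"fingers":0},{"travel":[0,0,0],"delta_rot":[0,0,0],"fingers":0},{"travel":[0,0,0],"delta_rot":[0,0,0],"fingers":0}]'
python3 - <<'E'
from h import *
c=[cams.grab_frame('top') for _ in range(1)];cv2.imwrite('pics/t6.png',c[0][:,:,::-1])
s=telemetry.state();print(s['tcp_pos'],s['force'],s['torque'])
E
```

```text
clock: 18.45
tcp_pos: [0.5351, 0.006, 0.0751]
ee_rot: [-3.135, 0.0, 2.989]
force: [-3.5, -15.4, -0.9]
finger_gap: 0.0002
grasp_force: 7.7
clock: 18.78
tcp_pos: [0.5351, 0.006, 0.0751]
ee_rot: [-3.134, 0.0, 2.989]
force: [-2.6, -15.9, -0.4]
finger_gap: 0.0001
grasp_force: 8.1
[0.5351025  0.00601203 0.07508007] [ -2.25240342 -15.82056568  -1.20237725] [-3.473703    0.54462831  0.02374715]
```

The jaw stopped at about 16 N after a bite travel of roughly 2 mm. Next I compute the lever path.

```bash
python3 -m jog '[{"travel":[0,-0.008,0],"delta_rot":[0,0,0],"fingers":0},{"travel":[0,-0.012,0],"delta_rot":[0,0,0],"fingers":0},{"travel":[0,-0.005,0.02],"delta_rot":[0,0,0],"fingers":0},{"travel":[0,0,0.04],"delta_rot":[0,0,0],"fingers":0},{"travel":[0,0,0.03],"delta_rot":[0,0,0],"fingers":0}]'
python3 - <<'E'
from h import *
s=telemetry.state();print(s['tcp_pos'],s['joints'].round(2))
yaw=np.radians(-8.4);c,sn=np.cos(yaw),np.sin(yaw);Z=np.array([[c,-sn],[sn,c]]);M=np.array([.6006,.0227])
pr=None
for L,g in ((1.0,.018),(1.0,0),(.9,0),(.8,0),(.7,0),(.6,0),(.5,0),(.4,0),(.3,0),(.2,0),(.1,0),(.05,0),(0,0)):
    r=np.array([[np.cos(L),np.sin(L)],[-np.sin(L),np.cos(L)]])
    d=np.radians(19)-L;n=np.array([np.cos(d),np.sin(d)])
    C=np.array([-.068,.024])+r@[.0006,-.091]-n*(.0065+.011*np.cos(d)+.009*abs(np.sin(d))+g)
    w=M+Z@C;print(L,w.round(4),None if pr is None else (w-pr).round(4),'push',(Z@n).round(2),np.hypot(*w).round(3));pr=w
E
```

```text
clock: 19.25
tcp_pos: [0.5378, -0.0105, 0.1672]
ee_rot: [3.139, 0.004, 2.995]
force: [1.1, 0.2, 0.4]
finger_gap: 0.0005
grasp_force: 0.0
[ 0.53784386 -0.01048632  0.16723866] [-0.1   0.39  0.04  2.06 -0.03  0.68  1.39]
1.0 [0.4276 0.0465] None push [ 0.69 -0.73] 0.43
1.0 [0.4399 0.0334] [ 0.0123 -0.0131] push [ 0.69 -0.73] 0.441
0.9 [0.4428 0.0238] [ 0.0028 -0.0096] push [ 0.76 -0.66] 0.443
0.8 [0.4467 0.0145] [ 0.0039 -0.0094] push [ 0.82 -0.58] 0.447
0.7 [0.4517 0.0055] [ 0.005 -0.009] push [ 0.87 -0.49] 0.452
0.6 [ 0.4576 -0.003 ] [ 0.006  -0.0085] push [ 0.92 -0.4 ] 0.458
0.5 [ 0.4646 -0.0108] [ 0.0069 -0.0078] push [ 0.95 -0.31] 0.465
0.4 [ 0.4724 -0.0178] [ 0.0078 -0.007 ] push [ 0.98 -0.21] 0.473
0.3 [ 0.4804 -0.0239] [ 0.008  -0.0061] push [ 0.99 -0.11] 0.481
0.2 [ 0.4879 -0.0291] [ 0.0075 -0.0052] push [ 1.   -0.01] 0.489
0.1 [ 0.496  -0.0337] [ 0.0081 -0.0045] push [1.   0.08] 0.497
0.05 [ 0.5003 -0.0356] [ 0.0043 -0.002 ] push [0.99 0.13] 0.502
0 [ 0.5046 -0.0374] [ 0.0044 -0.0018] push [0.98 0.18] 0.506
```

```bash
python3 -m jog '[{"travel":[-0.021,0.011,0],"delta_rot":[0,0,0],"fingers":0},{"travel":[-0.021,0.011,0],"delta_rot":[0,0,0],"fingers":0},{"travel":[-0.021,0.011,0],"delta_rot":[0,0,0],"fingers":0},{"travel":[-0.021,0.011,0],"delta_rot":[0,0,0],"fingers":0},{"travel":[-0.021,0.011,0],"delta_rot":[0,0,0],"fingers":0}]'
python3 -m jog '[{"travel":[0,0,0],"delta_rot":[0,0,0],"fingers":0},{"travel":[0,0,0],"delta_rot":[0,0,0],"fingers":0},{"travel":[0,0,0],"delta_rot":[0,0,0],"fingers":0}]'
```

```text
clock: 19.67
tcp_pos: [0.432, 0.0458, 0.1661]
ee_rot: [3.138, 0.005, 2.996]
force: [-0.8, -0.2, 0.1]
finger_gap: -0.0001
grasp_force: 0.0
clock: 19.92
tcp_pos: [0.4329, 0.0446, 0.1659]
ee_rot: [3.139, 0.004, 2.996]
force: [0.0, 0.0, -0.3]
finger_gap: -0.0001
grasp_force: 0.0
```

```bash
python3 -m jog '[{"travel":[-0.004,0.007,-0.01],"delta_rot":[0,0,0],"fingers":0},{"travel":[0,0,-0.01],"delta_rot":[0,0,0],"fingers":0},{"travel":[0,0,-0.01],"delta_rot":[0,0,0],"fingers":0},{"travel":[0,0,0],"delta_rot":[0,0,0],"fingers":0}]'
python3 -m jog '[{"travel":[0,0,-0.01],"delta_rot":[0,0,0],"fingers":0},{"travel":[0,0,-0.01],"delta_rot":[0,0,0],"fingers":0},{"travel":[0,0,-0.01],"delta_rot":[0,0,0],"fingers":0},{"travel":[0,0,-0.008],"delta_rot":[0,0,0],"fingers":0},{"travel":[0,0,0],"delta_rot":[0,0,0],"fingers":0}]'
python3 -m jog '[{"travel":[0,0,-0.004],"delta_rot":[0,0,0],"fingers":0},{"travel":[0,0,-0.003],"delta_rot":[0,0,0],"fingers":0},{"travel":[0,0,0],"delta_rot":[0,0,0],"fingers":0},{"travel":[0,0,0],"delta_rot":[0,0,0],"fingers":0}]'
```

```text
clock: 20.25
tcp_pos: [0.4276, 0.0505, 0.1341]
ee_rot: [3.142, -0.0, 2.994]
force: [-0.1, -0.6, 0.5]
finger_gap: 0.0003
grasp_force: 0.0
clock: 20.67
tcp_pos: [0.427, 0.0504, 0.0963]
ee_rot: [-3.141, -0.001, 2.994]
force: [-0.8, 0.1, 0.7]
finger_gap: -0.0002
grasp_force: 0.0
clock: 21.0
tcp_pos: [0.4267, 0.0506, 0.0903]
ee_rot: [3.141, 0.0, 2.995]
force: [0.7, 0.1, -0.6]
finger_gap: -0.0002
grasp_force: 0.0
```

Down beside the handle with no contact. Now I push in along the path.

```bash
python3 -m jog '[{"travel":[0.005,-0.006,0],"delta_rot":[0,0,0],"fingers":0},{"travel":[0.004,-0.005,0],"delta_rot":[0,0,0],"fingers":0},{"travel":[0,0,0],"delta_rot":[0,0,0],"fingers":0}]'
python3 -m jog '[{"travel":[0.003,-0.004,0],"delta_rot":[0,0,0],"fingers":0},{"travel":[0.002,-0.004,0],"delta_rot":[0,0,0],"fingers":0}]'
python3 -m jog '[{"travel":[0.001,-0.004,0],"delta_rot":[0,0,0],"fingers":0},{"travel":[0.001,-0.004,0],"delta_rot":[0,0,0],"fingers":0}]'
```

```text
clock: 21.25
tcp_pos: [0.4373, 0.0383, 0.0905]
ee_rot: [3.142, 0.002, 2.993]
force: [-0.4, 0.2, 0.7]
finger_gap: 0.0001
grasp_force: 0.0
clock: 21.42
tcp_pos: [0.4403, 0.0312, 0.0901]
ee_rot: [-3.142, -0.001, 2.995]
force: [-0.8, 1.7, 0.5]
finger_gap: -0.0
grasp_force: 0.4
clock: 21.58
tcp_pos: [0.4427, 0.0232, 0.0901]
ee_rot: [3.141, 0.0, 2.995]
force: [0.3, 0.6, -0.8]
finger_gap: -0.0001
grasp_force: 0.3
```

```bash
python3 -m jog '[{"travel":[0.002,-0.0047,0],"delta_rot":[0,0,0],"fingers":0},{"travel":[0.002,-0.0047,0],"delta_rot":[0,0,0],"fingers":0}]'
python3 -m jog '[{"travel":[0.0025,-0.0045,0],"delta_rot":[0,0,0],"fingers":0},{"travel":[0.0025,-0.0045,0],"delta_rot":[0,0,0],"fingers":0}]'
python3 -m jog '[{"travel":[0.003,-0.0042,0],"delta_rot":[0,0,0],"fingers":0},{"travel":[0,0,0],"delta_rot":[0,0,0],"fingers":0}]'
```

```text
clock: 21.75
tcp_pos: [0.4465, 0.0137, 0.0901]
ee_rot: [3.142, -0.0, 2.995]
force: [-0.2, 0.7, -0.3]
finger_gap: -0.0003
grasp_force: 0.3
clock: 21.92
tcp_pos: [0.4516, 0.0046, 0.0901]
ee_rot: [-3.142, -0.0, 2.995]
force: [-0.2, 0.2, -0.6]
finger_gap: 0.0
grasp_force: 0.3
clock: 22.08
tcp_pos: [0.4553, -0.0003, 0.0901]
ee_rot: [-3.141, 0.001, 2.993]
force: [0.4, 0.5, -0.7]
finger_gap: 0.0002
grasp_force: 0.0
```

```bash
python3 -m jog '[{"travel":[0.003,-0.0042,0],"delta_rot":[0,0,0],"fingers":0},{"travel":[0,0,0],"delta_rot":[0,0,0],"fingers":0}]'
python3 -m jog '[{"travel":[0.0035,-0.004,0],"delta_rot":[0,0,0],"fingers":0},{"travel":[0,0,0],"delta_rot":[0,0,0],"fingers":0}]'
python3 -m jog '[{"travel":[0.0035,-0.0038,0],"delta_rot":[0,0,0],"fingers":0},{"travel":[0,0,0],"delta_rot":[0,0,0],"fingers":0}]'
```

```text
clock: 22.25
tcp_pos: [0.458, -0.004, 0.0901]
ee_rot: [-3.141, 0.0, 2.994]
force: [-0.5, -0.2, 0.3]
finger_gap: -0.0001
grasp_force: 0.0
clock: 22.42
tcp_pos: [0.4616, -0.0079, 0.0901]
ee_rot: [-3.141, 0.001, 2.994]
force: [-0.3, 1.1, -0.9]
finger_gap: 0.0001
grasp_force: 0.0
clock: 22.58
tcp_pos: [0.4653, -0.0117, 0.0902]
ee_rot: [-3.141, 0.001, 2.994]
force: [-0.5, -0.5, -0.1]
finger_gap: 0.0001
grasp_force: 0.0
```

```bash
python3 -m jog '[{"travel":[0.003,-0.001,0],"delta_rot":[0,0,0],"fingers":0},{"travel":[0,0,0],"delta_rot":[0,0,0],"fingers":0}]'
python3 -m jog '[{"travel":[0.003,-0.001,0],"delta_rot":[0,0,0],"fingers":0},{"travel":[0,0,0],"delta_rot":[0,0,0],"fingers":0}]'
python3 -m jog '[{"travel":[0.003,-0.001,0],"delta_rot":[0,0,0],"fingers":0},{"travel":[0,0,0],"delta_rot":[0,0,0],"fingers":0}]'
```

```text
clock: 22.75
tcp_pos: [0.4676, -0.0125, 0.0901]
ee_rot: [-3.141, -0.0, 2.994]
force: [-0.3, 0.6, 0.5]
finger_gap: -0.0002
grasp_force: 0.1
clock: 22.92
tcp_pos: [0.4696, -0.0135, 0.0899]
ee_rot: [-3.141, -0.002, 2.994]
force: [-2.8, -1.1, 0.9]
finger_gap: 0.0
grasp_force: 1.0
clock: 23.08
tcp_pos: [0.4716, -0.0148, 0.0898]
ee_rot: [-3.14, -0.004, 2.994]
force: [-4.3, -1.6, 1.9]
finger_gap: 0.0002
grasp_force: 2.0
```

```bash
python3 -m jog '[{"travel":[0.003,-0.002,0],"delta_rot":[0,0,0],"fingers":0},{"travel":[0,0,0],"delta_rot":[0,0,0],"fingers":0}]'
python3 -m jog '[{"travel":[0.003,-0.002,0],"delta_rot":[0,0,0],"fingers":0},{"travel":[0,0,0],"delta_rot":[0,0,0],"fingers":0}]'
python3 -m jog '[{"travel":[0.003,-0.002,0],"delta_rot":[0,0,0],"fingers":0},{"travel":[0,0,0],"delta_rot":[0,0,0],"fingers":0}]'
```

```text
clock: 23.25
tcp_pos: [0.4746, -0.0167, 0.0898]
ee_rot: [-3.14, -0.004, 2.994]
force: [-3.6, -1.5, 1.0]
finger_gap: -0.0002
grasp_force: 2.1
clock: 23.42
tcp_pos: [0.4773, -0.0185, 0.0898]
ee_rot: [-3.141, -0.004, 2.994]
force: [-5.2, -0.3, 1.9]
finger_gap: 0.0004
grasp_force: 2.5
clock: 23.58
tcp_pos: [0.4799, -0.0201, 0.0897]
ee_rot: [-3.141, -0.005, 2.995]
force: [-5.3, -1.0, 1.7]
finger_gap: -0.0
grasp_force: 2.7
```

```bash
python3 -m jog '[{"travel":[0.003,-0.002,0],"delta_rot":[0,0,0],"fingers":0},{"travel":[0,0,0],"delta_rot":[0,0,0],"fingers":0}]'
python3 -m jog '[{"travel":[0.003,-0.002,0],"delta_rot":[0,0,0],"fingers":0},{"travel":[0,0,0],"delta_rot":[0,0,0],"fingers":0}]'
python3 -m jog '[{"travel":[0.002,-0.001,0],"delta_rot":[0,0,0],"fingers":0},{"travel":[0,0,0],"delta_rot":[0,0,0],"fingers":0}]'
python3 -m jog '[{"travel":[0.002,-0.001,0],"delta_rot":[0,0,0],"fingers":0},{"travel":[0,0,0],"delta_rot":[0,0,0],"fingers":0}]'
```

```text
clock: 23.75
tcp_pos: [0.4823, -0.0215, 0.0897]
ee_rot: [-3.141, -0.006, 2.996]
force: [-6.5, -0.8, 4.0]
finger_gap: -0.0002
grasp_force: 3.2
clock: 23.92
tcp_pos: [0.4851, -0.0232, 0.0896]
ee_rot: [-3.141, -0.007, 2.996]
force: [-6.4, 1.1, 3.0]
finger_gap: 0.0001
grasp_force: 3.2
clock: 24.08
tcp_pos: [0.4868, -0.0241, 0.0896]
ee_rot: [-3.141, -0.007, 2.996]
force: [-7.5, 1.9, 3.9]
finger_gap: -0.0002
grasp_force: 3.5
clock: 24.25
tcp_pos: [0.4888, -0.0251, 0.0896]
ee_rot: [-3.141, -0.007, 2.996]
force: [-6.9, 0.7, 3.8]
finger_gap: -0.0002
grasp_force: 3.5
```

Forces stay as expected, so I continue.

```bash
python3 -m jog '[{"travel":[0.002,-0.001,0],"delta_rot":[0,0,0],"fingers":0},{"travel":[0,0,0],"delta_rot":[0,0,0],"fingers":0}]'
python3 -m jog '[{"travel":[0.002,-0.001,0],"delta_rot":[0,0,0],"fingers":0},{"travel":[0,0,0],"delta_rot":[0,0,0],"fingers":0}]'
python3 -m jog '[{"travel":[0.002,-0.001,0],"delta_rot":[0,0,0],"fingers":0},{"travel":[0,0,0],"delta_rot":[0,0,0],"fingers":0}]'
python3 -m jog '[{"travel":[0.002,-0.001,0],"delta_rot":[0,0,0],"fingers":0},{"travel":[0,0,0],"delta_rot":[0,0,0],"fingers":0}]'
```

```text
clock: 24.42
tcp_pos: [0.4907, -0.0259, 0.0896]
ee_rot: [-3.142, -0.007, 2.996]
force: [-7.2, 0.7, 3.5]
finger_gap: -0.0001
grasp_force: 3.5
clock: 24.58
tcp_pos: [0.4927, -0.0268, 0.0896]
ee_rot: [3.142, -0.007, 2.996]
force: [-6.5, 2.0, 3.4]
finger_gap: 0.0001
grasp_force: 3.4
clock: 24.75
tcp_pos: [0.4948, -0.0277, 0.0895]
ee_rot: [3.141, -0.007, 2.996]
force: [-7.3, 1.1, 3.1]
finger_gap: -0.0002
grasp_force: 3.3
clock: 24.92
tcp_pos: [0.4978, -0.0288, 0.0896]
ee_rot: [3.141, -0.005, 2.996]
force: [-5.0, 1.8, 1.1]
finger_gap: -0.0005
grasp_force: 2.3
```

```bash
python3 -m jog '[{"travel":[0.002,-0.001,0],"delta_rot":[0,0,0],"fingers":0},{"travel":[0,0,0],"delta_rot":[0,0,0],"fingers":0}]'
python3 -m jog '[{"travel":[0.002,-0.001,0],"delta_rot":[0,0,0],"fingers":0},{"travel":[0,0,0],"delta_rot":[0,0,0],"fingers":0}]'
python3 -m jog '[{"travel":[0.002,-0.0008,0],"delta_rot":[0,0,0],"fingers":0},{"travel":[0,0,0],"delta_rot":[0,0,0],"fingers":0}]'
python3 -m jog '[{"travel":[0.002,-0.0008,0],"delta_rot":[0,0,0],"fingers":0},{"travel":[0,0,0],"delta_rot":[0,0,0],"fingers":0}]'
```

```text
clock: 25.08
tcp_pos: [0.5015, -0.0299, 0.0897]
ee_rot: [3.141, -0.002, 2.996]
force: [-2.5, 1.1, -1.2]
finger_gap: 0.0004
grasp_force: 1.4
clock: 25.25
tcp_pos: [0.5052, -0.0318, 0.09]
ee_rot: [3.141, 0.001, 2.995]
force: [-1.3, 0.6, -0.7]
finger_gap: 0.0006
grasp_force: 1.0
clock: 25.42
tcp_pos: [0.5076, -0.033, 0.0902]
ee_rot: [3.141, 0.002, 2.995]
force: [-1.9, 1.6, -0.0]
finger_gap: 0.0001
grasp_force: 0.9
clock: 25.58
tcp_pos: [0.5079, -0.0337, 0.09]
ee_rot: [-3.141, -0.002, 2.995]
force: [-4.5, 1.1, 1.1]
finger_gap: -0.0001
grasp_force: 1.9
```

```bash
python3 -m jog '[{"travel":[0.002,0,0],"delta_rot":[0,0,0],"fingers":0},{"travel":[0,0,0],"delta_rot":[0,0,0],"fingers":0}]'
python3 -m jog '[{"travel":[0.002,0,0],"delta_rot":[0,0,0],"fingers":0},{"travel":[0,0,0],"delta_rot":[0,0,0],"fingers":0}]'
python3 -m jog '[{"travel":[-0.01,0,0],"delta_rot":[0,0,0],"fingers":0},{"travel":[-0.02,0,0],"delta_rot":[0,0,0],"fingers":0},{"travel":[-0.01,0,0.02],"delta_rot":[0,0,0],"fingers":0},{"travel":[0,0,0.04],"delta_rot":[0,0,0],"fingers":0},{"travel":[-0.01,0.02,0.04],"delta_rot":[0,0,0],"fingers":0}]'
```

```text
clock: 25.75
tcp_pos: [0.5079, -0.0337, 0.0899]
ee_rot: [-3.141, -0.005, 2.995]
force: [-7.2, 2.0, 4.7]
finger_gap: 0.0003
grasp_force: 3.2
clock: 25.92
tcp_pos: [0.5079, -0.0339, 0.0896]
ee_rot: [-3.14, -0.009, 2.995]
force: [-8.6, 1.3, 5.8]
finger_gap: -0.0002
grasp_force: 4.4
clock: 26.33
tcp_pos: [0.4662, -0.019, 0.1881]
ee_rot: [-3.14, 0.006, 2.988]
force: [2.3, 0.1, 0.2]
finger_gap: 0.0001
grasp_force: 0.0
```

The lever gave past its dead point and now stands on a hard stop. I check numerically with the wrist camera.

```bash
python3 -m jog '[{"travel":[0.035,0.004,0.01],"delta_rot":[0,0,0],"fingers":0},{"travel":[0.035,0.004,0.01],"delta_rot":[0,0,0],"fingers":0},{"travel":[0.035,0.004,0.01],"delta_rot":[0,0,0],"fingers":0},{"travel":[0.035,0.004,0.01],"delta_rot":[0,0,0],"fingers":0},{"travel":[0.035,0,0.01],"delta_rot":[0,0,0],"fingers":0}]'
python3 -m jog '[{"travel":[0,0,0],"delta_rot":[0,0,0],"fingers":0},{"travel":[0,0,0],"delta_rot":[0,0,0],"fingers":0},{"travel":[0,0,0],"delta_rot":[0,0,0],"fingers":0},{"travel":[0,0,0],"delta_rot":[0,0,0],"fingers":0}]'
python3 - <<'E'
from h import *
s=telemetry.state();a=cams.grab_frame('wrist')[:,:,::-1].copy();e=extr('wrist',s);print(s['tcp_pos'],s['force'])
cv2.imwrite('pics/w7.png',a);g=cv2.cvtColor(a,cv2.COLOR_BGR2GRAY)
yaw=np.radians(-8.4);c,sn=np.cos(yaw),np.sin(yaw);Z=np.array([[c,-sn],[sn,c]]);M=np.array([.6006,.0227])
W=lambda p,z:proj(e,[np.r_[M+Z@np.array(p),z]])[0]
gb=cv2.GaussianBlur(g,(5,5),1)
kp=W([0,0],.164);rad=np.linalg.norm(W([.016,0],.164)-kp);print('knob pred',kp,rad)
fl=W([0,0],.1225);rf=np.linalg.norm(W([.03875,0],.1225)-fl);print('flange pred',fl,rf)
for nm,r in(('knob',rad),('flange',rf)):
    h=cv2.HoughCircles(gb,cv2.HOUGH_GRADIENT,1,40,param1=60,param2=14,minRadius=int(r*.92),maxRadius=int(r*1.08)+1)
    print(nm,None if h is None else h[0][:5].round(1).tolist())
E=cv2.Canny(g,30,80);D=cv2.distanceTransform(255-E,cv2.DIST_L2,3)
def score(f,rng):
    out=[]
    for q in rng:
        P=f(q);P=P[(P[:,0]>0)&(P[:,0]<559)&(P[:,1]>0)&(P[:,1]<419)].round().astype(int);out.append((len(P),round(float(np.minimum(D[P[:,1],P[:,0]],6).mean()),2) if len(P) else None))
    return list(zip([round(float(x),2) for x in rng],out))
def handle(L):
    r=np.array([[np.cos(L),np.sin(L)],[-np.sin(L),np.cos(L)]]);b=np.array([np.cos(np.radians(-71)),np.sin(np.radians(-71))]);n=np.array([-b[1],b[0]])
    G=np.array([.0006,-.091])-b*.005
    return np.array([W(np.array([-.068,.024])+r@(G+b*t+n*k),.143) for t in np.linspace(-.028,.028,30) for k in(-.0065,.0065)])
def pin(q):
    r=np.array([[np.cos(q),-np.sin(q)],[np.sin(q),np.cos(q)]]);C=np.array([.054,0])+r@[-.122,-.011]
    return np.array([W(C+.004*np.array([np.cos(t),np.sin(t)]),.143) for t in np.linspace(0,6.2,20)])
print('lever',score(handle,np.arange(-.15,.6,.05)));print('pin',score(pin,np.arange(-.12,.2,.02)))
E
```

```text
clock: 26.75
tcp_pos: [0.6425, 0.0013, 0.2384]
ee_rot: [3.14, 0.007, 2.996]
force: [1.4, 0.5, 0.1]
finger_gap: 0.0004
grasp_force: 0.0
clock: 27.08
tcp_pos: [0.6374, 0.0, 0.2361]
ee_rot: [-3.141, -0.0, 2.994]
force: [-0.7, -0.2, -0.2]
finger_gap: 0.0001
grasp_force: 0.0
[6.37440622e-01 5.19345248e-06 2.36106012e-01] [-0.69303139 -0.20460494 -0.22131917]
knob pred [308.11766255 150.57851772] 22.958661770419216
flange pred [304.59477616 143.23592117] 47.34306721132661
knob [[308.5, 149.5, 24.399999618530273], [464.5, 149.5, 24.399999618530273], [127.5, 304.5, 24.399999618530273], [93.5, 263.5, 22.200000762939453]]
flange [[306.5, 143.5, 44.79999923706055], [98.5, 285.5, 48.0], [62.5, 315.5, 51.400001525878906], [275.5, 68.5, 47.0], [501.5, 352.5, 50.29999923706055]]
lever [(-0.15, (60, 3.01)), (-0.1, (60, 3.59)), (-0.05, (60, 0.63)), (0.0, (60, 3.09)), (0.05, (60, 4.38)), (0.1, (60, 3.65)), (0.15, (60, 4.14)), (0.2, (60, 4.52)), (0.25, (60, 4.77)), (0.3, (30, 5.1)), (0.35, (30, 4.94)), (0.4, (30, 5.02)), (0.45, (12, 5.84)), (0.5, (1, 6.0)), (0.55, (0, None))]
pin [(-0.12, (20, 1.72)), (-0.1, (20, 1.64)), (-0.08, (20, 2.07)), (-0.06, (20, 1.91)), (-0.04, (20, 2.06)), (-0.02, (20, 2.26)), (0.0, (20, 2.79)), (0.02, (20, 2.2)), (0.04, (20, 2.48)), (0.06, (20, 2.83)), (0.08, (20, 1.53)), (0.1, (20, 1.52)), (0.12, (20, 1.43)), (0.14, (20, 1.44)), (0.16, (20, 1.21)), (0.18, (20, 1.18))]
```

The lever fit is clear, at about -0.04, and the knob is on the axis. One more check on the jaw angle, using its outer ear edges.

Run:
```python
from h import *
s=telemetry.state();e=extr('wrist',s);g=cv2.imread('pics/w7.png',0)
yaw=np.radians(-8.4);c,sn=np.cos(yaw),np.sin(yaw);Z=np.array([[c,-sn],[sn,c]]);M=np.array([.6006,.0227])
D=cv2.distanceTransform(255-cv2.Canny(g,30,80),cv2.DIST_L2,3)
def f(q):
    r=np.array([[np.cos(q),-np.sin(q)],[np.sin(q),np.cos(q)]])
    L=[[x,-.017] for x in np.linspace(-.080,-.052,25)]+[[-.081,y] for y in np.linspace(-.016,-.006,8)]
    X=np.array([M+Z@(np.array([.054,0])+r@(np.array(p)-[.054,0])) for p in L])
    ring=np.array([M+Z@(np.array([.054,0])+r@(.049*np.array([np.cos(t),np.sin(t)])-[.054,0])) for t in np.radians(np.linspace(-130,-60,40))])
    return proj(e,np.r_[np.c_[X,np.full(len(X),.126)],np.c_[ring,np.full(40,.129)]])
for q in np.arange(-.14,.5,.02):
    P=f(q).round().astype(int);k=(P[:,0]>=0)&(P[:,0]<560)&(P[:,1]>=0)&(P[:,1]<420);d=np.minimum(D[P[:,1].clip(0,419),P[:,0].clip(0,559)],6)
    print(round(q,2),d[:33].mean().round(2),d[33:].mean().round(2),k.sum(),end=' | ')
```

```text
-0.14 1.6 5.11 73 | -0.12 2.68 4.66 73 | -0.1 2.62 4.18 73 | -0.08 1.9 3.69 73 | -0.06 1.92 3.09 73 | -0.04 2.64 2.89 73 | -0.02 2.0 3.17 73 | 0.0 1.41 3.51 73 | 0.02 2.25 3.83 73 | 0.04 1.6 4.31 73 | 0.06 0.86 4.22 73 | 0.08 1.74 3.66 73 | 0.1 2.25 3.07 73 | 0.12 2.27 2.25 73 | 0.14 2.0 1.53 73 | 0.16 1.81 1.34 73 | 0.18 1.12 1.17 73 | 0.2 0.87 1.44 73 | 0.22 1.95 1.98 73 | 0.24 2.37 2.46 73 | 0.26 2.69 3.25 73 | 0.28 3.4 3.75 73 | 0.3 3.46 4.2 73 | 0.32 3.32 4.48 73 | 0.34 2.93 4.5 73 | 0.36 2.08 4.59 73 | 0.38 2.03 4.64 73 | 0.4 2.28 4.69 73 | 0.42 2.28 4.83 73 | 0.44 2.34 4.94 73 | 0.46 3.37 5.03 73 | 0.48 4.05 5.26 73 |
```

Ear, ring and pin all fit best near 0.18, so the jaw may be open. I cross-check with the scene camera, using the first image as a control.

```bash
cat > jawfit.py <<'E'
from h import *
yaw=np.radians(-8.4);c,sn=np.cos(yaw),np.sin(yaw);Z=np.array([[c,-sn],[sn,c]]);M=np.array([.6006,.0227])
def model(q):
    r=np.array([[np.cos(q),-np.sin(q)],[np.sin(q),np.cos(q)]])
    w=lambda p,z:np.r_[M+Z@(np.array([.054,0])+r@(np.array(p)-[.054,0])),z]
    o=[w([x,-.017],z) for x in np.linspace(-.080,-.052,20) for z in(.126,)]
    o+=[w([-.081,y],.126) for y in np.linspace(-.016,-.006,8)]
    o+=[w([.049*np.cos(t),.049*np.sin(t)],.129) for t in np.radians(np.linspace(-130,-50,40))]
    o+=[w([-.068+.004*np.cos(t),-.011+.004*np.sin(t)],.143) for t in np.linspace(0,6.2,24)]
    return np.array(o)
def fit(e,g,qs):
    D=cv2.distanceTransform(255-cv2.Canny(g,30,80),cv2.DIST_L2,3);res=[]
    for q in qs:
        P=proj(e,model(q)).round().astype(int);d=np.minimum(D[P[:,1].clip(0,419),P[:,0].clip(0,559)],6)
        res.append((d.mean(),q,d[:28].mean(),d[28:68].mean(),d[68:].mean()))
    for x in sorted(res)[:6]:print(np.round(x,2))
E
python3 - <<'E'
from jawfit import *
qs=np.arange(-.1,1.31,.02)
print('control w5');fit(extr('wrist',np.load('s5.npy',allow_pickle=True).item()),cv2.imread('pics/w5raw.png',0),qs)
print('control scene0');fit(extr('scene'),cv2.imread('pics/scene0.png',0),qs)
a=cams.grab_frame('scene');cv2.imwrite('pics/sc8.png',a[:,:,::-1]);b=cams.grab_frame('top');cv2.imwrite('pics/t8.png',b[:,:,::-1])
print('scene now');fit(extr('scene'),cv2.cvtColor(a,7),qs)
print('wrist now');fit(extr('wrist',telemetry.state()),cv2.imread('pics/w7.png',0),qs)
# pin blob control: dark pixel at pin top
for nm,e,g in(('scene0',extr('scene'),cv2.imread('pics/scene0.png',0)),('sc8',extr('scene'),cv2.cvtColor(a,7)),('w7',extr('wrist',telemetry.state()),cv2.imread('pics/w7.png',0))):
    v=[]
    for q in (-.06,-.04,-.02,0,.04,.08,.12,.16,.18,.2,.24,.86,.9,.94):
        r=np.array([[np.cos(q),-np.sin(q)],[np.sin(q),np.cos(q)]])
        p=proj(e,[np.r_[M+Z@(np.array([.054,0])+r@[-.122,-.011]),.141]])[0].round().astype(int)
        v.append((q,p.tolist(),int(g[p[1]-1:p[1]+2,p[0]-1:p[0]+2].mean())))
    print(nm,v)
E
```

```text
control w5
[ 2.09 -0.06  1.77  2.38  1.99]
[ 2.24 -0.04  2.56  2.4   1.6 ]
[2.26 0.9  2.48 2.17 2.17]
[2.43 0.92 2.03 2.91 2.11]
[ 2.47 -0.1   1.93  3.41  1.52]
[ 2.59 -0.08  2.56  2.83  2.22]
control scene0
[0.49 0.9  1.08 0.1  0.44]
[0.54 0.88 1.07 0.24 0.43]
[0.62 0.92 1.06 0.31 0.64]
[0.83 0.86 1.25 0.62 0.69]
[1.   0.84 1.11 0.88 1.06]
[1.01 0.94 1.53 0.74 0.85]
scene now
[ 0.57 -0.08  0.83  0.23  0.84]
[ 0.65 -0.02  0.37  0.73  0.85]
[ 0.68 -0.1   0.98  0.49  0.63]
[ 0.7  -0.06  1.1   0.34  0.84]
[ 0.71 -0.04  0.96  0.48  0.79]
[0.71 0.   0.61 0.82 0.65]
wrist now
[1.13 0.2  0.95 1.36 0.95]
[1.18 0.18 1.18 1.22 1.13]
[1.39 0.16 1.72 1.27 1.2 ]
[1.69 0.22 1.82 1.87 1.24]
[1.72 0.14 2.13 1.52 1.59]
[1.99 0.12 2.21 2.18 1.43]
scene0 [(-0.06, [286, 215], 178), (-0.04, [285, 215], 177), (-0.02, [284, 216], 177), (0, [284, 216], 177), (0.04, [282, 217], 178), (0.08, [280, 217], 177), (0.12, [278, 218], 177), (0.16, [277, 219], 178), (0.18, [276, 220], 175), (0.2, [275, 220], 166), (0.24, [273, 221], 117), (0.86, [256, 242], 111), (0.9, [256, 243], 91), (0.94, [255, 245], 93)]
sc8 [(-0.06, [286, 215], 61), (-0.04, [285, 215], 65), (-0.02, [284, 216], 80), (0, [284, 216], 80), (0.04, [282, 217], 97), (0.08, [280, 217], 112), (0.12, [278, 218], 140), (0.16, [277, 219], 158), (0.18, [276, 220], 168), (0.2, [275, 220], 143), (0.24, [273, 221], 108), (0.86, [256, 242], 120), (0.9, [256, 243], 116), (0.94, [255, 245], 107)]
w7 [(-0.06, [302, 49], 50), (-0.04, [298, 49], 51), (-0.02, [295, 49], 51), (0, [291, 49], 87), (0.04, [285, 50], 107), (0.08, [278, 51], 97), (0.12, [271, 53], 97), (0.16, [264, 54], 97), (0.18, [261, 55], 96), (0.2, [257, 56], 95), (0.24, [251, 59], 80), (0.86, [171, 123], 166), (0.9, [168, 129], 166), (0.94, [165, 135], 166)]
```

The scene camera matched its control (0.90 before). It now gives about -0.05, and the dark pin sits at about -0.04 in both views, so the 0.18 fit was probably a shadow. The jaw is latched, so I hand in.

```bash
python3 -c "
from station import order;print(order.job_done())"
```

```text
the job is handed in; nothing more can be done
None
```

The job is handed in at about 27 s of the 72 s allowed: the cap is on the gasket, the clamp half was pressed home at up to about 16 N, and the lever is past its dead point on its stop; scene-camera edge fits agree, though one wrist-camera fit of the clamp half did not and I judged it a shadow.

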